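# Change the calibration plate for the bean plate under a low reader head

## Task

The bench reader has just been calibrated: draw the calibration plate (the one with the plain round white tile) out from under its low head and lay it flat in its open wooden case. Then slide the plate whose pockets hold coffee beans in under the head, between the rails and fully home against the rear stop, keeping it level so that no bean leaves its pocket, and press the key on top of the head to take the reading. Do not knock the head, and leave the empty pocket plate and everything else on the desk where it is.

Things in the scene. Friction and masses are not known exactly. Their poses are not given: they have to be found in the camera images.
- reader: Bench reader, fixed. Origin: under the centre of the measuring place, at desk height; +x into the machine, z up. Base from x = -140 to +95 mm, 124 wide; its bed, on which plates slide, is 20 mm up. Guide rails 84 mm apart inside, 7 high, from x = -110 inward, flaring to about 100 at x = -140. Rubber stops at x = +35 meet the leading edge of a plate that is home. A plate is clear of the head at x = -85 or less.
- reader_home (a point): Centre of the bed beneath the head's window, on the bed's surface (20 mm above the desk); axes as the reader's. A plate is home when its origin lies here with the same direction of x.
- reader_head: Its white head, fixed; origin and axes as the reader's. 120 mm wide, x = -50 to +95, underside 36 and top 170 mm above the desk: 16 mm free over the bed. With a plate home only tongue and grip stick out, the grip's middle 23 mm before the head's front face: a gripper pointing straight down would strike the head, so lean it back towards the operator by 25 to 45 degrees (the grip leans 38).
- read_key_top (a point): Centre of the top of the read key: round, 26 mm across, on top of the head 15 mm in front of the measuring place's centre. Pressed straight down.
- read_key (a joint): Travel of the sprung read key in m: 0 up, 0.005 fully down (4 N). A reading counts from 0.0035. It springs back.
- case: Open wooden case of the calibration plate, fixed to the desk, 96 mm (x) by 106 mm (y), rim 13 mm above the desk. Origin: centre of its underside. The rim is open over 40 mm in the middle of the -x side, where the plate's tongue and grip stick out.
- case_floor (a point): Centre of the case's floor, 4 mm above the desk; axes as the case's. The recess is 82 mm (x) by 92 mm (y), 9 mm deep: 6 mm of play each way round the plate.
- cal_plate: Calibration plate: aluminium, flat top with a round white tile 57 mm across. Starts home under the head. 70 mm deep (x), 80 wide (y), 12 thick, 0.16 kg +-20%. Origin: centre of its underside, z up. +x goes first under the head; from the -x edge a tongue (22 wide, 4 to 9 mm up) runs to x = -58 and bears the grip.
- cal_plate_grip (a point): Middle of the calibration plate's grey finger grip, at x = -73.5, y = 0, z = 31 mm in the plate's frame; axes as the plate's. The grip is 16 mm wide (y), 10 thick, and rises away from the plate, 52 degrees above level, from x = -56, z = 9 to x = -85, z = 45. Pinch it across y.
- bean_plate: Bean plate: black plastic, 4 by 5 open pockets, a coffee bean in each. Starts on the desk at the left. 70 mm deep (x), 80 wide (y), 12 thick, 0.16 kg +-20%. Origin: centre of its underside, z up. +x goes first under the head; from the -x edge a tongue (22 wide, 4 to 9 mm up) runs to x = -58 and bears the grip.
- bean_plate_grip (a point): Middle of the bean plate's grey finger grip, at x = -73.5, y = 0, z = 31 mm in the plate's frame; axes as the plate's. The grip is 16 mm wide (y), 10 thick, and rises away from the plate, 52 degrees above level, from x = -56, z = 9 to x = -85, z = 45. Pinch it across y.
- empty_plate: Empty pocket plate: the same as the bean plate but with bare pockets; it lies on the desk to the left, in either of the two places. Not to be used.
- tin_a: Round grey sample tin, 70 mm across, 48 mm high; origin at the centre of its underside. Leave it.
- cup: Steel cup, 65 mm across, 48 mm high; origin at the centre of its underside. Leave it.
- tin_c: Round grey sample tin, 69 mm across, 42 mm high; origin at the centre of its underside. Leave it.
- weight_big: Brass check weight, 32 mm across, 34 mm high; origin at the centre of its underside. Leave it.
- weight_small: Brass check weight, 25 mm across, 27 mm high; origin at the centre of its underside. Leave it.
- tweezers: Steel tweezers lying flat, 126 mm long (y), 10 mm high; origin at the centre of the underside. Leave it.
- tin_tall: Tall old tin, 90 mm across, 125 mm high; origin at the centre of its underside. Leave it.

How it is judged:
On the way, in this order (a step that is already met when the one before it is completed fails the run):
1. the calibration plate lies flat in its case (horizontal distance between cal_plate and case_floor below 0.012 m and z of cal_plate in the frame of case_floor between -0.004 and 0.004 m and angle between cal_plate's own z axis and vertical below 0.08 rad and linear speed of cal_plate below 0.03 m/s), for 0.2 s.
2. the bean plate is fully home under the head, the calibration plate still in its case (all of step 1 and x of bean_plate in the frame of reader_home between -0.004 and 0.004 m and y of bean_plate in the frame of reader_home between -0.005 and 0.005 m and z of bean_plate in the frame of reader_home between -0.003 and 0.004 m and angle between the x axis of bean_plate and the x axis of reader, either way round below 0.08 rad and angle between bean_plate's own z axis and vertical below 0.08 rad), for 0.2 s.
3. the read key is pressed while the bean plate is home (all of step 2 and value of joint read_key above 0.0035 m), for 0.04 s.
At the end, for the whole second after the job is handed in: The bean plate lies flat on the reader's bed, its origin within 4 mm of home along the rails, 5 mm across and 0.08 rad in direction; the calibration plate lies flat in its case, its origin within 12 mm of the centre of the case's floor; the read key has sprung back up; all at rest (all of step 2 and value of joint read_key below 0.001 m and linear speed of bean_plate below 0.01 m/s); the robot touches nothing.
It fails at once if the bean plate is tipped more than 23 degrees (0.4 rad) from level (angle between bean_plate's own z axis and vertical above 0.4 rad).
It fails at once if the head is struck by the robot or by a plate (more than 20 N) (contact force between any of the arm, the fingers, cal_plate, bean_plate and reader_head above 20 N).
It fails at once if the empty plate or one of the tins, cup, weights or tweezers is moved more than 30 mm (distance of any of tin_a, cup, tin_c, weight_big, weight_small, tweezers, tin_tall, empty_plate from where it was at the start of the episode above 0.03 m).
It also fails if it takes over 67 s, if anything falls off the work surface, if the arm or the gripper's body presses on something with over 40 N, if the wrist force passes 120 N, or if a joint passes its speed limit or range.

## Robot

A 6-joint arm with a two-finger parallel gripper is mounted at the origin on a cart in front of the work surface, level with it; the furniture and walls round the work are solid. World frame = base frame: x ahead of the robot, y to its left, z up, the work surface at z = 0. Lengths are in m, angles in rad, forces in N, time in s.
With the tool pointing down it reaches from about 0.425 to 0.925 m from the base axis. Payload 12.5 kg.
Tool frame: the origin (TCP) lies at the very end of the fingers, on their centre line; the grasp point (between the pads) lies 19 mm behind it; z points along the fingers, x is the direction in which the jaws open and shut, and the axes are right-handed (so a half turn about z gives the same grasp; the last joint's range is limited). The gripper opens to 85 mm and grips with 20 to 120 N. Pads are 22 mm wide; open, the fingers measure 114 mm over their backs; the gripper's body (76 mm by 85 mm) begins 54 mm behind the grasp point. The pads swing forward as they close: fully open they stand 13 mm farther back than shut.
Start: joints at [1.031, 0.491, 1.559, -0, 1.092, -0.106], TCP at [0.263, 0.567, 0.231] pointing down, gripper open.
Joint ranges: [-3.1, 3.1], [-0.84, 2.19], [0.05, 2.79], [-1.13, 4.28], [0.06, 2.93], [-2.69, 2.69]. Speed limits (rad/s): [2.22, 2.22, 2.79, 3.14, 3.14, 3.14].

## Interface

Orientations are given as [roll, pitch, yaw] about the fixed x, y, z axes, in that order (R = Rz(yaw) Ry(pitch) Rx(roll)).
In Python, from cell import sense, grab_frame, hand_in, find_in gives the robot as it stands.
- The arm moves only by the tool servo_tool, never from a script. Its argument "steps" is a list of rows, each an object of numbers: "x", "y", "z": the shift along the tool's x, y, z in mm; "turn": the turn about the tool's z in rad; "hand": the closure, from 0 (fully open) to 1 (shut). A call has 1 to 20 rows; each row is the pose to reach, as a shift and turn from the pose commanded when the call began, along the tool's axes at that moment; what a row does not reach only later rows make up. A row lasts 1/12 s, in which the tool goes at most 41.7 mm and 7.16 degrees, less where a joint would pass 70% of its speed; a pose out of reach is approached as far as the arm can. A call with a gripper value outside its range is refused whole. The fingers move at their own pace and stop on an object; "newtons" is the grip in N (left out, the last holds). Time passes only in rows, so rows that repeat a pose let the fingers close. It gives the time, the measured TCP pose, the force and the opening at its end, in the units of the state.
- sense(): the state, without advancing time (a new reading comes with each control period).
- grab_frame(name): name is "scene" or "side" or "wrist"; returns a dict with "img" (384x512x3 uint8, blue, green, red), "depth" (384x512 float32, m along the optical axis (not along the pixel's ray), 0 where there is no reading), "fx", "fy", "cx", "cy" (pixels), "rvec" (rotation vector, rad) and "tvec" (3), from world to camera coordinates, as OpenCV has them; the wrist camera has in their place "hand_eye" (4x4, takes a point from camera to tool coordinates, whose origin is the TCP and whose axes are the tool frame's). Camera axes: x right, y down, z forward; pixel columns grow to the right and rows downward; lengths in m; the calibration is good to about 2 mm. A picture is of the moment at which its call begins: read the wrist's pose just before it.
- hand_in(): hands the job in, once; it reports no verdict.
Trained networks look in the newest picture that a camera, given by its name, has taken for a name from the list of things; names that differ only in an ending like _2 or _b are one class to them, and where a whole thing is asked for, a point or a joint stands for the part that bears it (a point fixed in the world has none). Each returns a list of dicts, best first, with "conf" (0 to 1); they miss things now and then, are a little off and sometimes report something else, mostly with a low value. They report only what shows in the picture. A call takes as long as a camera call.
- find_in(query, camera): "xy" ([column, row] in pixels, amid what is visible of it).
The state is a dict: "t": time; "q": joint angles; "dq": joint speeds; "effort": joint torques, N m; "position": TCP position; "eef_rot": TCP orientation; "contact_force": force on the tool from outside, world axes, zero at the start; "torque": the same for the moment, N m; "width": finger opening in m.
Only numpy, scipy, OpenCV 4.12 (cv2) and the standard library are available. Lean on these libraries where they do the work, as an engineer would, in place of code of your own. Each camera call takes 0.05 s, during which the arm holds its last target. There are 200 camera calls.

## Working session

There is one attempt and no reset: what is moved stays moved. The work goes in short steps, Python scripts to look and compute and a tool call to move; the robot and the scene stay as the last step left them, time stands still between calls to the robot, and variables do not carry over. Pictures are saved under pics/ and viewed, about 8 in all and at most 12, crops included, and the job is handed in when it is done.

Besides the shell and the picture viewer there is one more tool, called as name(argument=value, ...) on one line, values as JSON. servo_tool: Moves the arm, as the interface text tells. Its arguments: {"type":"object","properties":{"steps":{"type":"array"},"newtons":{"type":"number"}},"required":["steps"]}

```bash
mkdir -p pics; ls; cat > h.py <<'E'
import numpy as np, cv2
from scipy.spatial.transform import Rotation as R
from cell import sense, grab_frame, hand_in, find_in
np.set_printoptions(precision=4,suppress=True)
def T_wc(f,s=None):
    M=np.eye(4)
    if 'hand_eye' in f:
        M[:3,:3]=R.from_euler('xyz',s['eef_rot']).as_matrix(); M[:3,3]=s['position']
        return M@np.array(f['hand_eye'])
    M[:3,:3]=cv2.Rodrigues(np.array(f['rvec'],float))[0]; M[:3,3]=np.ravel(f['tvec'])
    return np.linalg.inv(M)
def px2w(f,M,u,v,d=None,r=2):
    if d is None:
        p=f['depth'][int(v)-r:int(v)+r+1,int(u)-r:int(u)+r+1]; p=p[p>0]; d=np.median(p) if p.size else 0
    c=np.array([(u-f['cx'])/f['fx']*d,(v-f['cy'])/f['fy']*d,d,1])
    return (M@c)[:3]
def cloud(f,M):
    v,u=np.mgrid[:f['depth'].shape[0],:f['depth'].shape[1]]; d=f['depth']
    P=np.stack([(u-f['cx'])/f['fx']*d,(v-f['cy'])/f['fy']*d,d],-1)@M[:3,:3].T+M[:3,3]
    P[d<=0]=np.nan
    return P
E
cat > a.py <<'E'
from h import *
s=sense(); print(s)
for c in ['scene','side','wrist']:
    s=sense(); f=grab_frame(c); M=T_wc(f,s); cv2.imwrite(f'pics/{c}0.png',f['img']); print(c,M[:3,3],M[:3,2],f['fx'])
    np.savez(f'{c}0.npz',M=M,**f)
    for n in ['reader','reader_head','read_key','case','cal_plate','cal_plate_grip','bean_plate','bean_plate_grip','empty_plate']:
        for o in find_in(n,c)[:2]:
            if o['conf']>.2: print(' ',n,round(o['conf'],2),np.round(o['xy']),px2w(f,M,*o['xy']))
a=cv2.imread('pics/scene0.png');b=cv2.imread('pics/side0.png')
E
python3 a.py
```

```text
pics
{'t': 0.0, 'q': array([ 1.0314,  0.4916,  1.5595,  0.    ,  1.0917, -0.1056]), 'dq': array([-0.0008, -0.0003,  0.0004,  0.0013, -0.0016,  0.0004]), 'effort': array([ -0.0013, -61.8436, -26.1597,  -0.0001,   0.004 ,   0.    ]), 'position': array([0.2626, 0.5669, 0.2307]), 'eef_rot': array([-3.1415,  0.0011,  1.137 ]), 'contact_force': array([-0.862 , -0.2253, -0.8074]), 'torque': array([ 0.019 , -0.0403,  0.0288]), 'width': 0.08547217219507516}
scene [ 0.0109 -1.1022  1.4995] [ 0.3161  0.5756 -0.7542] 472.25698813745555
  reader 0.72 [273. 184.] [ 0.6607 -0.0868  0.137 ]
  reader_head 0.88 [277. 177.] [ 0.6803 -0.0847  0.1678]
  case 0.74 [272. 182.] [ 0.6588 -0.0822  0.148 ]
  case 0.64 [278. 270.] [ 0.5315 -0.3593  0.0033]
  bean_plate 0.66 [213. 150.] [0.5861 0.3133 0.0069]
  bean_plate 0.38 [274. 182.] [ 0.6604 -0.0948  0.1584]
  bean_plate_grip 0.75 [211. 148.] [0.5859 0.3342 0.0059]
  empty_plate 0.67 [208. 176.] [0.5008 0.1818 0.0053]
side [ 0.2827 -1.1732  0.6658] [ 0.2345  0.8795 -0.4141] 410.5178537706806
  reader 0.96 [289. 209.] [ 0.6788 -0.0941  0.104 ]
  reader_head 0.66 [296. 199.] [ 0.7018 -0.0881  0.134 ]
  case 0.84 [265. 296.] [ 0.5256 -0.3558  0.0011]
  cal_plate 0.47 [271. 224.] [ 0.636  -0.0416  0.0298]
  cal_plate 0.24 [296. 199.] [ 0.7026 -0.0886  0.1335]
  bean_plate 0.74 [232. 188.] [0.5869 0.3481 0.0063]
  bean_plate_grip 0.52 [236. 189.] [0.5986 0.3232 0.0091]
  bean_plate_grip 0.5 [295. 200.] [ 0.6983 -0.0889  0.1307]
  empty_plate 0.7 [220. 206.] [0.5097 0.1874 0.0069]
  empty_plate 0.7 [328. 258.] [ 0.7329 -0.2718  0.0284]
wrist [0.1851 0.6019 0.3738] [ 0.295  -0.1366 -0.9457] 316.09344721649416
  empty_plate 0.5 [ 85. 383.] [0.471  0.1829 0.0109]
```

```bash
python3 - <<'E'
import cv2,numpy as np
a=cv2.imread('pics/scene0.png')[110:320,150:370];b=cv2.imread('pics/side0.png')[150:330,180:400]
a=cv2.resize(a,None,fx=2.7,fy=2.7,interpolation=cv2.INTER_CUBIC)
b=cv2.resize(b,None,fx=2.7,fy=2.7,interpolation=cv2.INTER_CUBIC)
cv2.imwrite('pics/s1.png',a);cv2.imwrite('pics/d1.png',b)
E
```

```text
(no output)
```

View pics/s1.png

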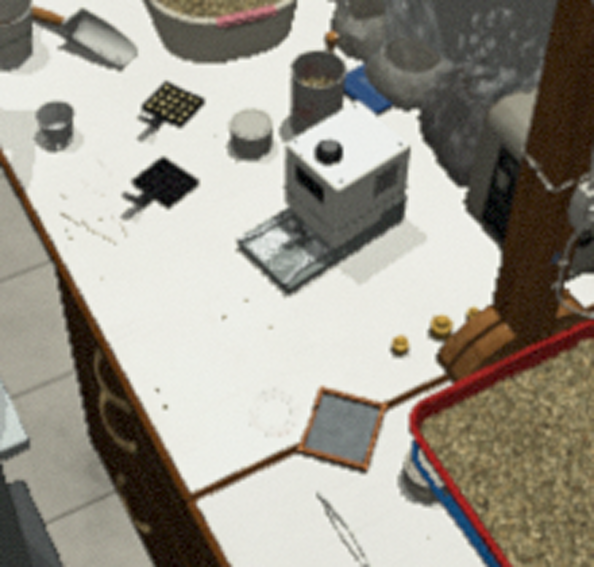

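View pics/d1.png

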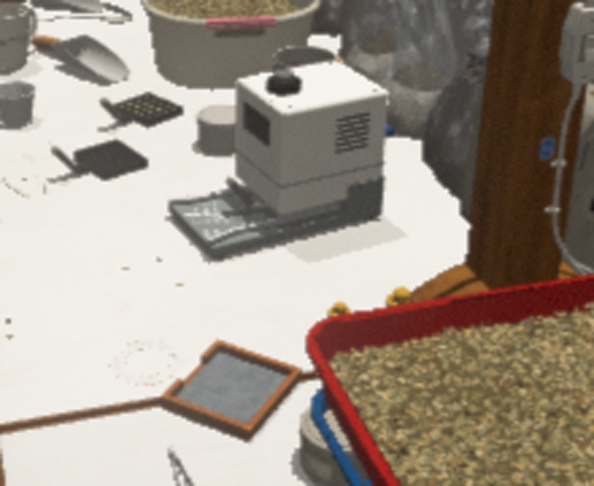

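Nearer pocket plate (crop 165,182) is empty. The farther one (172,103) has the beans. The case is at (343,428) with its opening to the left, and the reader's mouth faces lower left. The key is at (328,151). Next I fit poses from the depth.

```bash
cat > b.py <<'E'
from h import *
def rect(P,m,name):
    q=P[m][:,:2].astype(np.float32)
    if len(q)<8: print(name,'few',len(q)); return
    lo,hi=np.percentile(q,[1,99],axis=0)
    r=cv2.minAreaRect(q); print(name,len(q),'z',np.median(P[m][:,2]),'c',np.array(r[0]),'s',np.array(r[1]),'a',round(r[2],1))
for c in ['scene','side']:
    f=dict(np.load(f'{c}0.npz')); P=cloud(f,f['M']); z=P[...,2]; x=P[...,0]; y=P[...,1]
    near=lambda cx,cy,r:(np.hypot(x-cx,y-cy)<r)
    print(c,'desk z',np.nanmedian(z[near(.45,-.1,.06)]))
    rect(P,near(.69,-.09,.12)&(abs(z-.168)<.006),'headtop')
    k=near(.66,-.09,.06)&(z>.178); rect(P,k,'key')
    rect(P,near(.6,-.13,.14)&(z>.012)&(z<.05),'bed')
    rect(P,near(.53,-.36,.09)&(z>.0075)&(z<.03),'case rim')
    for n,cx,cy in [('bean',.6,.33),('empty',.51,.19)]:
        hsv=f['img'].max(-1)
        rect(P,near(cx,cy,.07)&(z>-.01)&(z<.022)&(hsv<75),n+' dark')
        rect(P,near(cx,cy,.13)&(z>.02)&(z<.07),n+' high')
    rect(P,near(.53,-.36,.3)&(z>.07)&(y<-.2),'tall near case')
E
python3 b.py
```

```text
scene desk z -0.0016032827596674792
headtop 596 z 0.16862551312628937 c [ 0.719  -0.0267] s [0.1507 0.1234] a 10.3
key 40 z 0.18355155663691458 c [ 0.6781 -0.0422] s [0.0218 0.034 ] a 50.6
bed 676 z 0.020529142508103226 c [ 0.6403 -0.0777] s [0.1399 0.2321] a 55.7
case rim 242 z 0.011179578622702246 c [ 0.5137 -0.3595] s [0.1439 0.1341] a 35.6
bean dark 138 z 0.008094013323973637 c [0.5914 0.3168] s [0.1018 0.0817] a 37.2
bean high 190 z 0.04415101082666173 c [0.6393 0.3218] s [0.2134 0.1593] a 56.0
empty dark 243 z 0.005938951333164022 c [0.5   0.168] s [0.0936 0.0831] a 15.0
empty high 45 z 0.03957036596871988 c [0.542  0.1735] s [0.1928 0.1617] a 56.7
tall near case 9392 z 0.3164385398121844 c [ 0.7001 -0.4537] s [0.4863 0.2207] a 48.2
side desk z -0.001835307201534242
headtop 556 z 0.16825702535308712 c [ 0.7197 -0.0278] s [0.1478 0.1174] a 10.5
key 50 z 0.1815547525490859 c [ 0.6775 -0.044 ] s [0.0183 0.0347] a 67.4
bed 911 z 0.019516023833717977 c [ 0.6395 -0.0457] s [0.1677 0.1214] a 10.1
case rim 322 z 0.011089383677016562 c [ 0.5266 -0.3505] s [0.1095 0.098 ] a 43.5
bean dark 50 z 0.008043258958837396 c [0.5889 0.3087] s [0.0856 0.0636] a 25.8
bean high 289 z 0.04466966511784176 c [0.6379 0.3202] s [0.2178 0.1594] a 54.6
empty dark 106 z 0.0075698704698761166 c [0.5051 0.1696] s [0.0677 0.0871] a 19.5
empty high 72 z 0.036795142102887146 c [0.5232 0.2177] s [0.2225 0.138 ] a 11.0
tall near case 16218 z 0.21312102661090868 c [ 0.6988 -0.4591] s [0.4773 0.2207] a 45.0
```

```bash
cat > go.py <<'E'
import sys
from h import *
def go(x,y,z,yawdeg):
    s=sense(); Rm=R.from_euler('xyz',s['eef_rot']).as_matrix()
    d=Rm.T@(np.array([x,y,z])-s['position'])*1000
    xt=Rm[:,0]; yaw=np.arctan2(xt[1],xt[0]); dt=np.deg2rad(yawdeg)-yaw
    # tool z points down: turning about +z_tool lowers world yaw
    print('t',round(s['t'],2),'pos',s['position'],'yaw',round(np.rad2deg(yaw),2),'shift',np.round(d,1),'turn',round(-dt,4),'width',round(s['width'],4))
if __name__=='__main__': go(*map(float,sys.argv[1:5]))
E
python3 go.py .53 -.062 .25 100.4
```

```text
t 1.5 pos [0.2627 0.5671 0.2313] yaw 65.14 shift [-458.5  507.   -18.7] turn -0.6153 width 0.0856
```

servo_tool(steps=[{"x": -458, "y": 507, "z": -19, "turn": -0.615, "hand": 0}, {"x": -458, "y": 507, "z": -19, "turn": -0.615}, {"x": -458, "y": 507, "z": -19, "turn": -0.615}, {"x": -458, "y": 507, "z": -19, "turn": -0.615}, {"x": -458, "y": 507, "z": -19, "turn": -0.615}, {"x": -458, "y": 507, "z": -19, "turn": -0.615}, {"x": -458, "y": 507, "z": -19, "turn": -0.615}, {"x": -458, "y": 507, "z": -19, "turn": -0.615}, {"x": -458, "y": 507, "z": -19, "turn": -0.615}, {"x": -458, "y": 507, "z": -19, "turn": -0.615}, {"x": -458, "y": 507, "z": -19, "turn": -0.615}, {"x": -458, "y": 507, "z": -19, "turn": -0.615}, {"x": -458, "y": 507, "z": -19, "turn": -0.615}, {"x": -458, "y": 507, "z": -19, "turn": -0.615}, {"x": -458, "y": 507, "z": -19, "turn": -0.615}, {"x": -458, "y": 507, "z": -19, "turn": -0.615}, {"x": -458, "y": 507, "z": -19, "turn": -0.615}, {"x": -458, "y": 507, "z": -19, "turn": -0.615}, {"x": -458, "y": 507, "z": -19, "turn": -0.615}, {"x": -458, "y": 507, "z": -19, "turn": -0.615}])

```text
invalid input at $.steps[1]: expected keys x, y, z, turn, hand
```

```bash
cat > w.py <<'E'
import sys
from h import *
n=sys.argv[1]; s=sense(); f=grab_frame('wrist'); M=T_wc(f,s); np.savez(f'{n}.npz',M=M,**f)
print(s['t'],s['position'],s['eef_rot'],'cam',M[:3,3],M[:3,2])
for q in sys.argv[2:]:
    for o in find_in(q,'wrist')[:2]:
        if o['conf']>.2: print(' ',q,round(o['conf'],2),np.round(o['xy']),px2w(f,M,*o['xy']))
cv2.imwrite(f'pics/{n}.png',f['img'])
E
python3 w.py wa cal_plate_grip read_key
```

```text
1.5 [0.2627 0.5671 0.2313] [-3.1416 -0.0001  1.137 ] cam [0.1851 0.6019 0.3738] [ 0.295  -0.1366 -0.9457]
```

View pics/wa.png

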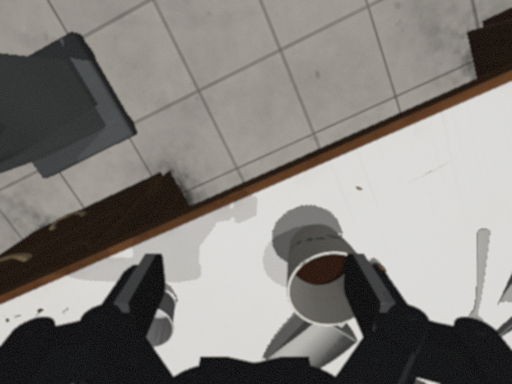

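The servo call was refused because every row needs all five keys, so the arm hasn't moved. The picture only shows the start view. I'll resend it with full rows.

servo_tool(steps=[{"x": -458, "y": 507, "z": -19, "turn": -0.615, "hand": 0}, {"x": -458, "y": 507, "z": -19, "turn": -0.615, "hand": 0}, {"x": -458, "y": 507, "z": -19, "turn": -0.615, "hand": 0}, {"x": -458, "y": 507, "z": -19, "turn": -0.615, "hand": 0}, {"x": -458, "y": 507, "z": -19, "turn": -0.615, "hand": 0}, {"x": -458, "y": 507, "z": -19, "turn": -0.615, "hand": 0}, {"x": -458, "y": 507, "z": -19, "turn": -0.615, "hand": 0}, {"x": -458, "y": 507, "z": -19, "turn": -0.615, "hand": 0}, {"x": -458, "y": 507, "z": -19, "turn": -0.615, "hand": 0}, {"x": -458, "y": 507, "z": -19, "turn": -0.615, "hand": 0}, {"x": -458, "y": 507, "z": -19, "turn": -0.615, "hand": 0}, {"x": -458, "y": 507, "z": -19, "turn": -0.615, "hand": 0}, {"x": -458, "y": 507, "z": -19, "turn": -0.615, "hand": 0}, {"x": -458, "y": 507, "z": -19, "turn": -0.615, "hand": 0}, {"x": -458, "y": 507, "z": -19, "turn": -0.615, "hand": 0}, {"x": -458, "y": 507, "z": -19, "turn": -0.615, "hand": 0}, {"x": -458, "y": 507, "z": -19, "turn": -0.615, "hand": 0}, {"x": -458, "y": 507, "z": -19, "turn": -0.615, "hand": 0}, {"x": -458, "y": 507, "z": -19, "turn": -0.615, "hand": 0}, {"x": -458, "y": 507, "z": -19, "turn": -0.615, "hand": 0}])

```text
t: 3.32
position: [0.5298, -0.0611, 0.2502]
eef_rot: [-3.141, -0.0, 1.752]
contact_force: [-0.3, 0.5, -0.6]
width: 0.085
```

```bash
python3 w.py wb cal_plate_grip reader
```

```text
3.3167 [ 0.5298 -0.0611  0.2502] [-3.1412 -0.0005  1.7518] cam [ 0.4459 -0.0767  0.3926] [ 0.3195  0.0589 -0.9457]
  cal_plate_grip 0.83 [258. 244.] [ 0.6278 -0.0388  0.0517]
  reader 0.9 [256. 280.] [ 0.6465 -0.0381  0.0985]
  reader 0.75 [418. 282.] [0.6473 0.1741 0.0474]
```

View pics/wb.png

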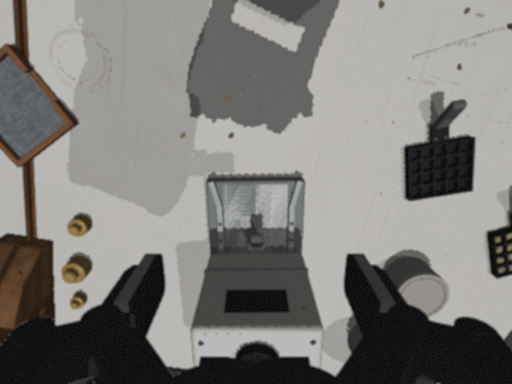

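Rear-facing view: the reader is upright in the picture, with the bed at (255,215), the grip at (257,232) and the head face at row ~255. I'll refine the reader's lateral position, yaw and face position.

```bash
cat > c.py <<'E'
from h import *
f=dict(np.load('wb.npz')); P=cloud(f,f['M']); img=f['img'].astype(int)
# base side edges at bed level, line fits
rows=range(185,250,4); L=[];Rr=[]
for v in rows:
    z=P[v,:,2]; m=np.where((z>.010)&(z<.06)&(np.arange(512)>195)&(np.arange(512)<315))[0]
    L.append(P[v,m[0]]);Rr.append(P[v,m[-1]])
L=np.array(L);Rr=np.array(Rr)
for n,q in(('L',L),('R',Rr)):
    k=np.polyfit(q[:,0],q[:,1],1); print(n,'yaw',np.rad2deg(np.arctan(k[0])),'y at x=.6',np.polyval(k,.6),'resid',np.std(q[:,1]-np.polyval(k,q[:,0])),'z',np.median(q[:,2]))
x,y,z=P[...,0],P[...,1],P[...,2]
a=np.deg2rad(10.4); e=np.array([np.cos(a),np.sin(a)])
o=np.array([.6972,-.0313]); X=(x-o[0])*e[0]+(y-o[1])*e[1]; Y=-(x-o[0])*e[1]+(y-o[1])*e[0]
m=(abs(Y)<.045)&(z>.08)&(z<.155)&(X<.0); print('face X',np.nanpercentile(X[m],[5,25,50,75]))
m=(abs(Y)<.05)&(z>.08)&(X<.0)&(z<.155)
for lo,hi in((-.045,-.015),(-.015,.015),(.015,.045)):
    k=m&(Y>lo)&(Y<hi); print('face',lo,np.median(X[k]))
m=(abs(z-.168)<.004)&(abs(X+.02)<.02); print('top Y range',np.nanpercentile(Y[m],[1,99]))
g=(abs(Y)<.03)&(X<-.052)&(X>-.1)&(z>.038)&(z<.08); v,u=np.where(g); print('grip n',g.sum(),'u',u.min(),u.max(),'v',v.min(),v.max())
print('Xrng',np.percentile(X[g],[2,50,98]),'Y',np.percentile(Y[g],[2,10,50,90,98]),'z',np.percentile(z[g],[2,50,98]))
b=(abs(Y)<.07)&(X<-.1)&(X>-.16)&(z>.012)&(z<.04); print('base front X',np.percentile(X[b],[1,3]),'Y',np.percentile(Y[b],[1,99]),'bedz',np.median(z[b]))
i=cv2.resize(f['img'][160:290,185:325],None,fx=4,fy=4,interpolation=cv2.INTER_CUBIC); cv2.imwrite('pics/wbz.png',i)
E
python3 c.py
```

```text
L yaw 11.116757210777124 y at x=.6 -0.10861579011635872 resid 0.0004585905006855222 z 0.01822402381161381
R yaw 11.246206854943766 y at x=.6 0.015817008896097343 resid 0.0004530992222304322 z 0.018699919531824982
face X [-0.0536 -0.0527 -0.0517 -0.0512]
face -0.045 -0.05127330154591542
face -0.015 -0.052186649739275844
face 0.015 -0.05196586464530894
top Y range [-0.055   0.0615]
grip n 276 u 229 279 v 233 270
Xrng [-0.0891 -0.0743 -0.052 ] Y [-0.0204 -0.0036  0.0047  0.0193  0.0274] z [0.0397 0.0635 0.0778]
base front X [-0.1419 -0.1414] Y [-0.0577  0.0629] bedz 0.019802092739220734
```

```bash
cat > rg.py <<'E'
import sys
from go import *
# reader-frame target: X(mm) Y(mm) z
O=np.array([.695,-.0278]); a=np.deg2rad(11.1)
def rd(X,Y): return O+np.array([np.cos(a)*X-np.sin(a)*Y, np.sin(a)*X+np.cos(a)*Y])/1000
if __name__=='__main__':
    p=rd(float(sys.argv[1]),float(sys.argv[2])); go(*p,float(sys.argv[3]),101.1)
    s=sense(); d=s['position'][:2]-O; print('now reader X,Y',1000*(d@[np.cos(a),np.sin(a)]),1000*(d@[-np.sin(a),np.cos(a)]))
E
python3 rg.py -100 0 .043
```

```text
t 3.47 pos [ 0.5299 -0.0604  0.2505] yaw 100.47 shift [  1.   68.3 207.5] turn -0.0111 width 0.0855
now reader X,Y -168.30494729013182 -0.24737307750663518
```

servo_tool(steps=[{"x": 1, "y": 35, "z": 30, "turn": -0.011, "hand": 0.4}, {"x": 1, "y": 60, "z": 60, "turn": -0.011, "hand": 0.4}, {"x": 1, "y": 68, "z": 95, "turn": -0.011, "hand": 0.4}, {"x": 1, "y": 68, "z": 130, "turn": -0.011, "hand": 0.4}, {"x": 1, "y": 68, "z": 160, "turn": -0.011, "hand": 0.4}, {"x": 1, "y": 68, "z": 185, "turn": -0.011, "hand": 0.4}, {"x": 1, "y": 68, "z": 200, "turn": -0.011, "hand": 0.4}, {"x": 1, "y": 68, "z": 207, "turn": -0.011, "hand": 0.4}, {"x": 1, "y": 68, "z": 207, "turn": -0.011, "hand": 0.4}, {"x": 1, "y": 68, "z": 207, "turn": -0.011, "hand": 0.4}])

```text
t: 4.3
position: [0.5972, -0.0478, 0.044]
eef_rot: [3.141, 0.0, 1.764]
contact_force: [-0.3, 0.2, 0.4]
width: 0.0514
```

```bash
python3 rg.py -95 0 .043; python3 w.py wc cal_plate_grip; python3 - <<'E'
import sys; sys.path.insert(0,'.')
from h import *
f=grab_frame('side'); np.savez('sc.npz',M=T_wc(f),**f)
a=cv2.resize(f['img'][150:240,250:345],None,fx=5,fy=5,interpolation=cv2.INTER_CUBIC)
b=cv2.imread('pics/wc.png')[100:384,130:400]; b=cv2.resize(b,(int(270*450/284),450))
cv2.imwrite('pics/mix.png',np.hstack([a,b])[:600,:])
print(np.hstack([a,b]).shape)
E
```

```text
t 4.3 pos [ 0.5972 -0.0478  0.044 ] yaw 101.06 shift [0.8 4.8 1. ] turn -0.0008 width 0.0514
now reader X,Y -99.77917279522653 -0.81251641967783
4.3 [ 0.5972 -0.0478  0.044 ] [3.1409 0.0002 1.7638] cam [ 0.5134 -0.0644  0.1864] [ 0.3199  0.0623 -0.9454]
  cal_plate_grip 0.73 [256. 320.] [ 0.6174 -0.0432  0.0655]
(450, 902, 3)
```

```bash
python3 - <<'E'
import cv2
a=cv2.imread('pics/mix.png'); cv2.imwrite('pics/mix2.png',cv2.resize(a,(800,399)))
E
```

```text
(no output)
```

View pics/mix2.png

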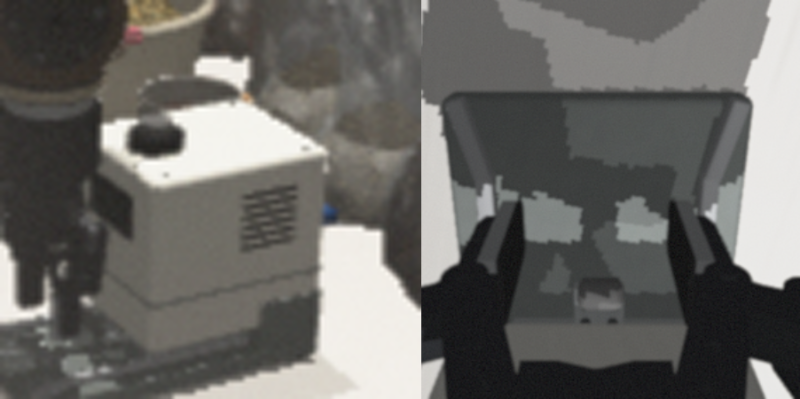

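The gripper straddles the grip (wrist panel 600,300), with the body just in front of the face. I'll edge in 4 mm, then close.

servo_tool(steps=[{"x": 1, "y": 1, "z": 1, "turn": 0, "hand": 0.4}, {"x": 1, "y": 2, "z": 1, "turn": 0, "hand": 0.4}, {"x": 1, "y": 3, "z": 1, "turn": 0, "hand": 0.4}, {"x": 1, "y": 4, "z": 1, "turn": 0, "hand": 0.4}, {"x": 1, "y": 4, "z": 1, "turn": 0, "hand": 0.4}])

```text
t: 4.87
position: [0.6009, -0.0466, 0.0424]
eef_rot: [3.141, 0.0, 1.763]
contact_force: [-0.5, -0.4, 0.6]
width: 0.0513
```

servo_tool(newtons=100, steps=[{"x": 0, "y": 0, "z": 0, "turn": 0, "hand": 1}, {"x": 0, "y": 0, "z": 0, "turn": 0, "hand": 1}, {"x": 0, "y": 0, "z": 0, "turn": 0, "hand": 1}, {"x": 0, "y": 0, "z": 0, "turn": 0, "hand": 1}, {"x": 0, "y": 0, "z": 0, "turn": 0, "hand": 1}, {"x": 0, "y": 0, "z": 0, "turn": 0, "hand": 1}])

```text
t: 5.37
position: [0.5993, -0.0463, 0.0418]
eef_rot: [-3.139, -0.001, 1.763]
contact_force: [-5.6, 2.5, 0.5]
width: 0.0
```

servo_tool(steps=[{"x": 0, "y": -1, "z": 0, "turn": 0, "hand": 0.5}, {"x": 0, "y": -1, "z": 0, "turn": 0, "hand": 0.5}, {"x": 0, "y": 0, "z": 0, "turn": 0, "hand": 0.5}, {"x": 0, "y": 1, "z": 0, "turn": 0, "hand": 0.5}, {"x": 0, "y": 2, "z": 0, "turn": 0, "hand": 0.5}, {"x": 0, "y": 3, "z": 0, "turn": 0, "hand": 0.5}, {"x": 0, "y": 3, "z": 0, "turn": 0, "hand": 0.5}])

```text
t: 5.95
position: [0.604, -0.046, 0.0423]
eef_rot: [3.141, 0.0, 1.763]
contact_force: [-1.0, 0.1, -0.9]
width: 0.0426
```

```bash
python3 rg.py -93 0 .043; python3 - <<'E'
from h import *
s=sense(); print(s['contact_force'])
f=grab_frame('wrist'); M=T_wc(f,s); P=cloud(f,M)
from rg import O,a
x,y,z=P[...,0],P[...,1],P[...,2]
X=(x-O[0])*np.cos(a)+(y-O[1])*np.sin(a); Y=-(x-O[0])*np.sin(a)+(y-O[1])*np.cos(a)
g=(abs(Y)<.012)&(X<-.055)&(X>-.1)&(z>.04)&(z<.075)
print('grip',g.sum(),np.percentile(X[g],[0,2,50,98]),np.percentile(z[g],[2,50,98]),np.percentile(Y[g],[2,50,98]))
for zz in range(40,74,4):
    k=g&(abs(z-zz/1000-.002)<.002); print(zz, k.sum(), (X[k].min(),np.median(X[k])) if k.any() else '')
E
```

```text
t 5.95 pos [ 0.604  -0.046   0.0423] yaw 101.02 shift [ 0.3 -0.2 -0.7] turn -0.0015 width 0.0426
now reader X,Y -92.82267828541646 -0.3152002703854899
[-0.9643  0.0743 -0.8909]
grip 728 [-0.0893 -0.0888 -0.0855 -0.0793] [0.0596 0.0643 0.0669] [-0.0116 -0.0043  0.0026]
40 0 
44 0 
48 0 
52 2 (np.float64(-0.0853550336210175), np.float64(-0.08527863710850753))
56 26 (np.float64(-0.0883846320651244), np.float64(-0.08772923812493624))
60 287 (np.float64(-0.08930839835978306), np.float64(-0.08740514252460575))
64 413 (np.float64(-0.08877406797496207), np.float64(-0.08403999551565149))
68 0 
72 0
```

servo_tool(newtons=60, steps=[{"x": 0, "y": 0, "z": 0, "turn": 0, "hand": 1}, {"x": 0, "y": 0, "z": 0, "turn": 0, "hand": 1}, {"x": 0, "y": 0, "z": 0, "turn": 0, "hand": 1}, {"x": 0, "y": 0, "z": 0, "turn": 0, "hand": 1}, {"x": 0, "y": 0, "z": 0, "turn": 0, "hand": 1}])

```text
t: 6.42
position: [0.6035, -0.046, 0.0424]
eef_rot: [3.142, -0.0, 1.763]
contact_force: [-1.2, -1.6, 1.7]
width: 0.0124
```

servo_tool(steps=[{"x": 0, "y": 0, "z": 0, "turn": 0, "hand": 1}, {"x": 0, "y": 0, "z": 0, "turn": 0, "hand": 1}, {"x": 0, "y": -3, "z": 0, "turn": 0, "hand": 1}, {"x": 0, "y": -6, "z": 0, "turn": 0, "hand": 1}, {"x": 0, "y": -10, "z": 0, "turn": 0, "hand": 1}, {"x": 0, "y": -10, "z": 0, "turn": 0, "hand": 1}])

```text
t: 6.92
position: [0.5929, -0.0479, 0.0422]
eef_rot: [-3.141, -0.0, 1.763]
contact_force: [-1.5, -0.8, 2.8]
width: 0.0119
```

servo_tool(steps=[{"x": 0, "y": -6, "z": 0, "turn": 0, "hand": 1}, {"x": 0, "y": -12, "z": 0, "turn": 0, "hand": 1}, {"x": 0, "y": -18, "z": 0, "turn": 0, "hand": 1}, {"x": 0, "y": -24, "z": 0, "turn": 0, "hand": 1}, {"x": 0, "y": -30, "z": 0, "turn": 0, "hand": 1}, {"x": 0, "y": -36, "z": 0, "turn": 0, "hand": 1}, {"x": 0, "y": -42, "z": 0, "turn": 0, "hand": 1}, {"x": 0, "y": -48, "z": 0, "turn": 0, "hand": 1}, {"x": 0, "y": -48, "z": 0, "turn": 0, "hand": 1}])

```text
t: 7.67
position: [0.5452, -0.0572, 0.0423]
eef_rot: [-3.14, -0.001, 1.763]
contact_force: [-4.7, -0.4, 4.7]
width: 0.012
```

```bash
cat > gr.py <<'E'
from h import *
from rg import O,a
s=sense(); print(s['contact_force'],s['width'])
f=grab_frame('wrist'); M=T_wc(f,s); P=cloud(f,M)
x,y,z=P[...,0],P[...,1],P[...,2]
X=1000*((x-O[0])*np.cos(a)+(y-O[1])*np.sin(a)); Y=1000*(-(x-O[0])*np.sin(a)+(y-O[1])*np.cos(a))
p=s['position'][:2]-O; tx=1000*(p@[np.cos(a),np.sin(a)]); ty=1000*(p@[-np.sin(a),np.cos(a)]); print('tool X Y',tx,ty)
g=(abs(Y-ty)<14)&(X<tx+40)&(X>tx-15)&(z>.04)&(z<.075)
if g.sum(): print('grip',g.sum(),np.percentile(X[g],[0,2,50,98]),np.percentile(z[g],[2,50,98]),np.percentile(Y[g],[2,50,98]))
cv2.imwrite('pics/gr.png',f['img'])
E
python3 gr.py
```

```text
[-4.7391 -0.3598  4.7289] 0.011999611787711284
tool X Y -152.68937967033446 0.001398673669786299
grip 2005 [-166.3947 -165.9105 -164.7179 -140.6391] [0.0461 0.0636 0.0742] [-12.766    0.1359  12.7419]
```

View pics/gr.png

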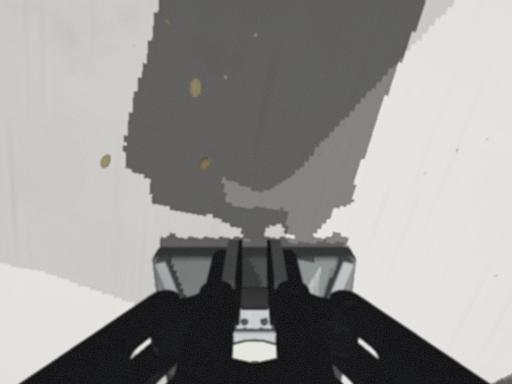

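servo_tool(steps=[{"x": 0, "y": -6, "z": 0, "turn": 0, "hand": 1}, {"x": 0, "y": -14, "z": 0, "turn": 0, "hand": 1}, {"x": 0, "y": -22, "z": 0, "turn": 0, "hand": 1}, {"x": 0, "y": -30, "z": 0, "turn": 0, "hand": 1}, {"x": 0, "y": -36, "z": 0, "turn": 0, "hand": 1}, {"x": 0, "y": -42, "z": 0, "turn": 0, "hand": 1}, {"x": 0, "y": -42, "z": 0, "turn": 0, "hand": 1}, {"x": 0, "y": -42, "z": 0, "turn": 0, "hand": 0.6}, {"x": 0, "y": -42, "z": 0, "turn": 0, "hand": 0.6}, {"x": 0, "y": -42, "z": 0, "turn": 0, "hand": 0.6}, {"x": 0, "y": -36, "z": 3, "turn": 0, "hand": 0.6}, {"x": 0, "y": -28, "z": 7, "turn": 0, "hand": 0.6}, {"x": 0, "y": -24, "z": 10, "turn": 0, "hand": 0.6}, {"x": 0, "y": -24, "z": 10, "turn": 0, "hand": 0.6}])

```text
t: 8.88
position: [0.5241, -0.0614, 0.0314]
eef_rot: [-3.142, -0.0, 1.763]
contact_force: [0.5, 0.4, -0.0]
width: 0.0342
```

```bash
python3 gr.py; python3 - <<'E'
from h import *
i=cv2.imread('pics/gr.png')[190:384,110:400]; cv2.imwrite('pics/grz.png',cv2.resize(i,None,fx=2,fy=2))
E
```

```text
[ 0.4784  0.3837 -0.016 ] 0.03423538204622905
tool X Y -174.1746411033646 -0.058382549396100714
grip 847 [-189.1595 -189.0723 -185.876  -172.8195] [0.0548 0.0647 0.0669] [-7.2538  0.0934  7.4188]
```

View pics/grz.png

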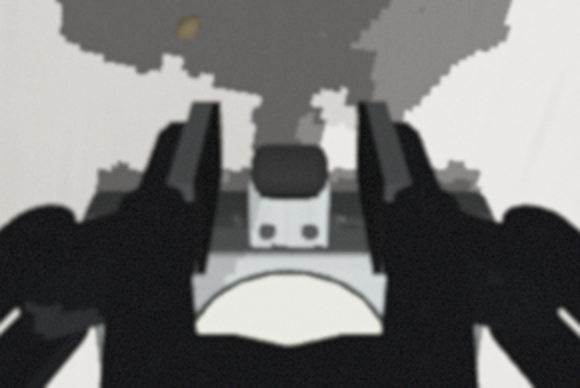

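servo_tool(newtons=110, steps=[{"x": 0, "y": 0, "z": 0, "turn": 0, "hand": 1}, {"x": 0, "y": 0, "z": 0, "turn": 0, "hand": 1}, {"x": 0, "y": 0, "z": 0, "turn": 0, "hand": 1}, {"x": 0, "y": 0, "z": 0, "turn": 0, "hand": 1}, {"x": 0, "y": 0, "z": 0, "turn": 0, "hand": 1}, {"x": 0, "y": 0, "z": -3, "turn": 0, "hand": 1}, {"x": 0, "y": -2, "z": -8, "turn": 0, "hand": 1}, {"x": 0, "y": -6, "z": -18, "turn": 0, "hand": 1}, {"x": 0, "y": -12, "z": -30, "turn": 0, "hand": 1}, {"x": 0, "y": -20, "z": -45, "turn": 0, "hand": 1}, {"x": 0, "y": -20, "z": -60, "turn": 0, "hand": 1}, {"x": 0, "y": -20, "z": -70, "turn": 0, "hand": 1}, {"x": 0, "y": -20, "z": -70, "turn": 0, "hand": 1}])

```text
t: 10.02
position: [0.5042, -0.0657, 0.1047]
eef_rot: [3.138, 0.002, 1.763]
contact_force: [0.2, 0.5, -1.4]
width: 0.0144
```

```bash
cat > d.py <<'E'
from h import *
from scipy.optimize import least_squares
# fit case rim: points with z 7..20mm near case, from three views; perimeter model 96x106
for c in ['scene0','side0','wb']:
    f=dict(np.load(f'{c}.npz')); P=cloud(f,f['M']); x,y,z=P[...,0],P[...,1],P[...,2]
    b,g,r=[f['img'][...,i].astype(int) for i in range(3)]
    m=(np.hypot(x-.527,y+.352)<.085)&(z<.03)&(z>.003)&(r-b>22)   # brown wood
    q=P[m][:,:2]
    def res(p):
        c_,s_=np.cos(p[2]),np.sin(p[2]); d=q-p[:2]
        u=d@[c_,s_]; v=d@[-s_,c_]
        # signed distance to rectangle mid-rim (44.5 x 49.5 half)
        a=np.abs(u)-.0445; e=np.abs(v)-.0495
        return np.where((a>0)&(e>0),np.hypot(a,e),np.maximum(a,e))
    o=least_squares(res,[.527,-.352,np.deg2rad(-46)],loss='soft_l1',f_scale=.003)
    print(c,len(q),o.x[:2],np.rad2deg(o.x[2]),'rms',np.sqrt(np.mean(res(o.x)**2)),'z rim',np.median(P[m][:,2]))
    if len(q)>20: print('  minrect',cv2.minAreaRect(q.astype(np.float32)))
    fl=(np.hypot(x-o.x[0],y-o.x[1])<.03); print('  floor z',np.nanmedian(z[fl]))
    t=(z>.05)&(z<.35)&(np.hypot(x-o.x[0],y-o.x[1])<.25)&(y<-.2); 
    if t.any():
        u=np.hypot(x-o.x[0],y-o.x[1])[t]; i=np.argmin(u); print('  nearest tall',u[i],P[t][i])
    k=(np.hypot(x-.476,y+.297)<.06)&(z>.008); print('  clutter at grip spot',k.sum(), P[k][:1])
s=sense(); print(s['position'],s['contact_force'],s['width'])
f=grab_frame('side'); cv2.imwrite('pics/lift.png',f['img'])
E
python3 d.py
```

```text
scene0 202 [ 0.5283 -0.3514] -46.129503147323184 rms 0.003062072621862587 z rim 0.011470011191757612
  minrect ((0.5277958512306213, -0.3517351448535919), (0.1099482849240303, 0.09574291110038757), 44.383148193359375)
  floor z 0.0035964568303092914
  nearest tall 0.08954176880637554 [ 0.5756 -0.4274  0.1166]
  clutter at grip spot 50 [[ 0.5326 -0.2823  0.0133]]
side0 449 [ 0.5266 -0.3524] -45.75564185437002 rms 0.0028754070339901783 z rim 0.010102295990278343
  minrect ((0.5268818140029907, -0.35083264112472534), (0.11053749173879623, 0.0980113074183464), 44.17776107788086)
  floor z 0.0028398611479255043
  nearest tall 0.0887188415939746 [ 0.5791 -0.424   0.1157]
  clutter at grip spot 56 [[ 0.5287 -0.2827  0.0119]]
wb 1290 [ 0.5251 -0.3482] -45.89415877206257 rms 0.0023134677125441604 z rim 0.012101425452696685
  minrect ((0.5250693559646606, -0.3485918343067169), (0.1056760773062706, 0.09674903750419617), 43.974586486816406)
  floor z 0.003800056659193002
  nearest tall 0.19203264635934578 [ 0.7171 -0.3495  0.0501]
  clutter at grip spot 510 [[ 0.4544 -0.3514  0.0119]]
[ 0.5042 -0.0657  0.1047] [ 0.185   0.4633 -1.4339] 0.014379655658967932
```

```bash
python3 go.py .4741 -.2961 .075 44
```

```text
t 10.07 pos [ 0.5039 -0.0656  0.1035] yaw 101.01 shift [-220.5  -73.4   28.5] turn 0.995 width 0.0142
```

servo_tool(steps=[{"x": -7, "y": -2, "z": 0, "turn": 0.03, "hand": 1}, {"x": -20, "y": -6, "z": 0, "turn": 0.09, "hand": 1}, {"x": -36, "y": -12, "z": 0, "turn": 0.16, "hand": 1}, {"x": -54, "y": -18, "z": 0, "turn": 0.24, "hand": 1}, {"x": -72, "y": -24, "z": 0, "turn": 0.32, "hand": 1}, {"x": -90, "y": -30, "z": 0, "turn": 0.41, "hand": 1}, {"x": -108, "y": -36, "z": 0, "turn": 0.5, "hand": 1}, {"x": -126, "y": -42, "z": 0, "turn": 0.58, "hand": 1}, {"x": -144, "y": -48, "z": 0, "turn": 0.66, "hand": 1}, {"x": -162, "y": -54, "z": 0, "turn": 0.74, "hand": 1}, {"x": -180, "y": -60, "z": 3, "turn": 0.82, "hand": 1}, {"x": -196, "y": -65, "z": 8, "turn": 0.89, "hand": 1}, {"x": -208, "y": -70, "z": 14, "turn": 0.95, "hand": 1}, {"x": -216, "y": -72, "z": 20, "turn": 0.98, "hand": 1}, {"x": -220, "y": -73, "z": 26, "turn": 0.995, "hand": 1}, {"x": -220, "y": -73, "z": 28, "turn": 0.995, "hand": 1}, {"x": -220, "y": -73, "z": 28, "turn": 0.995, "hand": 1}])

```text
t: 11.48
position: [0.4735, -0.2948, 0.0733]
eef_rot: [-3.14, 0.0, 0.769]
contact_force: [-0.5, 0.9, -1.7]
width: 0.0144
```

```bash
python3 go.py .4741 -.2961 .025 44; cat > e.py <<'E'
from h import *
ims=[]
for c,(r0,r1,c0,c1) in (('side',(220,345,185,345)),('scene',(190,315,190,350)),('wrist',(134,384,96,416))):
    s=sense(); f=grab_frame(c); M=T_wc(f,s); np.savez(f'e_{c}.npz',M=M,**f)
    ims.append(cv2.resize(f['img'][r0:r1,c0:c1],(400,312),interpolation=cv2.INTER_CUBIC))
cv2.imwrite('pics/e.png',np.vstack([np.hstack(ims[:2]),np.hstack([ims[2],ims[2]*0])])[:600])
E
python3 e.py
```

```text
t 11.48 pos [ 0.4735 -0.2948  0.0733] yaw 44.05 shift [-0.5  1.4 48.3] turn 0.0008 width 0.0144
```

View pics/e.png

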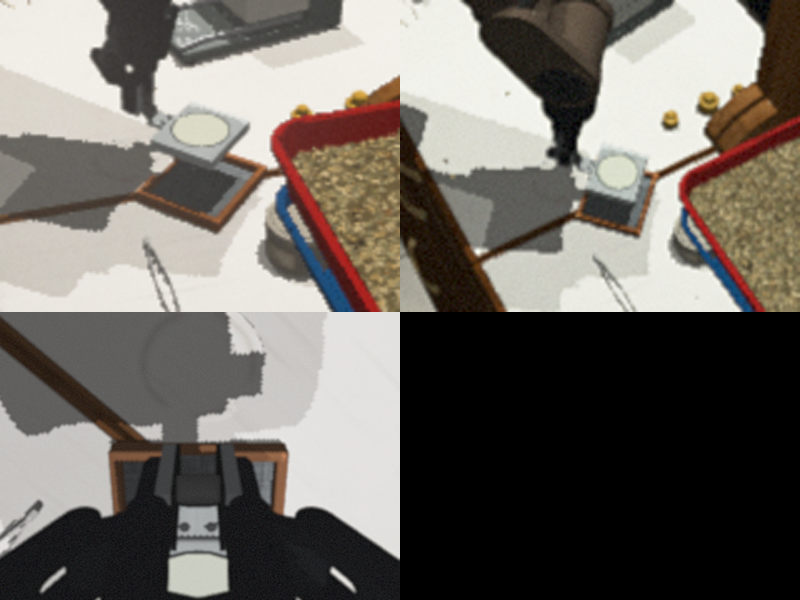

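The plate is held about level above the case, at 8 viewed pictures now. I'll measure the plate against the case in the same views.

```bash
python3 - <<'E'
from h import *
C={'scene':(.5283,-.3514),'side':(.5266,-.3524)}
for c in C:
    f=dict(np.load(f'e_{c}.npz')); P=cloud(f,f['M']); x,y,z=P[...,0],P[...,1],P[...,2]
    m=(np.hypot(x-.527,y+.35)<.075)&(z>.045)&(z<.1)
    q=P[m]; A=np.c_[q[:,:2]-q[:,:2].mean(0),np.ones(len(q))]; k=np.linalg.lstsq(A,q[:,2],rcond=None)[0]
    r=z-(k[0]*(x-q[:,0].mean())+k[1]*(y-q[:,1].mean())+k[2]); m&=abs(r)<.004; q=P[m]
    A=np.c_[q[:,:2]-q[:,:2].mean(0),np.ones(len(q))]; k=np.linalg.lstsq(A,q[:,2],rcond=None)[0]
    e=np.array([np.cos(np.deg2rad(-46)),np.sin(np.deg2rad(-46))])
    n=np.array([-e[1],e[0]]); d=q[:,:2]-C[c]
    print(c,m.sum(),'top z',k[2],'slope x,y',k[:2]@e,k[:2]@n,cv2.minAreaRect(q[:,:2].astype(np.float32)))
    # exclude tongue: |v|>15mm
    u=d@e;v=d@n; w=abs(v)>.014; print('  u',np.percentile(u[w],[1,99]),'v',np.percentile(v[u>-.03],[1,99]))
# wrist: rim of the -x side in this frame
f=dict(np.load('e_wrist.npz')); P=cloud(f,f['M']); x,y,z=P[...,0],P[...,1],P[...,2]
b,g,r=[f['img'][...,i].astype(int) for i in range(3)]
m=(np.hypot(x-.5257,y+.3495)<.085)&(z<.03)&(z>.003)&(r-b>22); d=P[m][:,:2]-[.5257,-.3495]
u=d@e;v=d@n; print('rim wrist',m.sum(),'u min',np.percentile(u,[.5,2]),'v',np.percentile(v,[1,99]))
for lo,hi in((-.05,-.025),(.025,.05)): print(np.percentile(u[(v>lo)&(v<hi)],2))
E
```

```text
scene 319 top z 0.07274268745360746 slope x,y -0.029745272196049933 0.028575045333785687 ((0.5134913921356201, -0.33916550874710083), (0.08262286335229874, 0.10294219106435776), 43.65574645996094)
  u [-0.0362  0.0317] v [-0.0427  0.0371]
side 533 top z 0.07124022215980509 slope x,y -0.07863150105660434 0.035477677931667215 ((0.5127716064453125, -0.33745115995407104), (0.08253929018974304, 0.10701657831668854), 44.66436004638672)
  u [-0.0385  0.0321] v [-0.0398  0.0405]
rim wrist 1964 u min [-0.0486 -0.0484] v [-0.0525  0.0521]
-0.048395222501242126
-0.04840806305492479
```

servo_tool(steps=[{"x": 1, "y": 3, "z": 3, "turn": 0, "hand": 1}, {"x": 1, "y": 3, "z": 11, "turn": 0, "hand": 1}, {"x": 1, "y": 3, "z": 20, "turn": 0, "hand": 1}, {"x": 1, "y": 3, "z": 29, "turn": 0, "hand": 1}, {"x": 1, "y": 3, "z": 37, "turn": 0, "hand": 1}, {"x": 1, "y": 3, "z": 43, "turn": 0, "hand": 1}, {"x": 1, "y": 3, "z": 47, "turn": 0, "hand": 1}, {"x": 1, "y": 3, "z": 50, "turn": 0, "hand": 1}, {"x": 1, "y": 3, "z": 53, "turn": 0, "hand": 1}, {"x": 1, "y": 3, "z": 55, "turn": 0, "hand": 1}, {"x": 1, "y": 3, "z": 55, "turn": 0, "hand": 1}])

```text
t: 12.55
position: [0.4766, -0.2968, 0.019]
eef_rot: [-3.141, -0.0, 0.768]
contact_force: [0.1, -0.5, -1.6]
width: 0.0144
```

servo_tool(newtons=40, steps=[{"x": 0, "y": 0, "z": 1, "turn": 0, "hand": 0.6}, {"x": 0, "y": 0, "z": 1, "turn": 0, "hand": 0.6}, {"x": 0, "y": 0, "z": 1, "turn": 0, "hand": 0.6}, {"x": 0, "y": 0, "z": 1, "turn": 0, "hand": 0.6}, {"x": 0, "y": 0, "z": -15, "turn": 0, "hand": 0.6}, {"x": 0, "y": 0, "z": -40, "turn": 0, "hand": 0.6}, {"x": 0, "y": -30, "z": -75, "turn": 0, "hand": 0.4}, {"x": 0, "y": -60, "z": -115, "turn": 0, "hand": 0.4}, {"x": 0, "y": -60, "z": -150, "turn": 0, "hand": 0.4}, {"x": 0, "y": -60, "z": -180, "turn": 0, "hand": 0.4}])

```text
t: 13.38
position: [0.4337, -0.2522, 0.2017]
eef_rot: [-3.141, -0.0, 0.768]
contact_force: [1.5, 0.3, 0.2]
width: 0.0514
```

```bash
cat > chk.py <<'E'
from h import *
e=np.array([np.cos(np.deg2rad(-46)),np.sin(np.deg2rad(-46))]);n=np.array([-e[1],e[0]])
C={'scene':(.5283,-.3514),'side':(.5266,-.3524),'wrist':(.5257,-.3495)}
for c in C:
    s=sense(); f=grab_frame(c); M=T_wc(f,s); P=cloud(f,M); x,y,z=P[...,0],P[...,1],P[...,2]
    np.savez(f'chk_{c}.npz',M=M,**f); cv2.imwrite(f'pics/chk_{c}.png',f['img'])
    b,g,r=[f['img'][...,i].astype(int) for i in range(3)]
    m=(np.hypot(x-C[c][0],y-C[c][1])<.056)&(z>.004)&(z<.06)&(r-b<35)
    d=P[m][:,:2]-C[c]; u=d@e; v=d@n; k=(abs(u)<.03)&(abs(v)<.03); q=P[m][k]
    if len(q)<20: print(c,'few',len(q)); continue
    k2=np.linalg.lstsq(np.c_[d[k],np.ones(k.sum())],q[:,2],rcond=None)[0]
    w=abs(v)>.014
    print(c,'z',k2[2],'slopes',k2[:2]@e,k2[:2]@n,'u',np.percentile(u[w],[2,98]),'v',np.percentile(v[abs(u)<.03],[2,98]))
    t=(np.hypot(x-C[c][0],y-C[c][1])<.025); print('   tile z',np.nanmedian(z[t]))
E
python3 chk.py
```

```text
scene z 0.01602521248141547 slopes -0.027873889933281465 0.010944307618786744 u [-0.0396  0.0366] v [-0.0505  0.0454]
   tile z 0.016013922180157403
side z 0.014961643213528613 slopes -0.004666141209728343 0.004106021595446759 u [-0.0422  0.0351] v [-0.0507  0.043 ]
   tile z 0.015112699136426322
wrist z 0.016059086630716608 slopes 0.0013194377447859897 0.000802557644466346 u [-0.0448  0.0407] v [-0.0458  0.0457]
   tile z 0.01621500341412646
```

The calibration plate is flat in the case: its top is at 16 mm, with slope about 0. Next is the bean plate.

```bash
python3 go.py .495 .255 .25 118
```

```text
t 13.53 pos [ 0.4356 -0.2541  0.202 ] yaw 44.02 shift [ 396.5 -324.5  -49.5] turn -1.2913 width 0.0512
```

servo_tool(steps=[{"x": 396, "y": -324, "z": -48, "turn": -1.29, "hand": 0}, {"x": 396, "y": -324, "z": -48, "turn": -1.29, "hand": 0}, {"x": 396, "y": -324, "z": -48, "turn": -1.29, "hand": 0}, {"x": 396, "y": -324, "z": -48, "turn": -1.29, "hand": 0}, {"x": 396, "y": -324, "z": -48, "turn": -1.29, "hand": 0}, {"x": 396, "y": -324, "z": -48, "turn": -1.29, "hand": 0}, {"x": 396, "y": -324, "z": -48, "turn": -1.29, "hand": 0}, {"x": 396, "y": -324, "z": -48, "turn": -1.29, "hand": 0}, {"x": 396, "y": -324, "z": -48, "turn": -1.29, "hand": 0}, {"x": 396, "y": -324, "z": -48, "turn": -1.29, "hand": 0}, {"x": 396, "y": -324, "z": -48, "turn": -1.29, "hand": 0}, {"x": 396, "y": -324, "z": -48, "turn": -1.29, "hand": 0}, {"x": 396, "y": -324, "z": -48, "turn": -1.29, "hand": 0}, {"x": 396, "y": -324, "z": -48, "turn": -1.29, "hand": 0}, {"x": 396, "y": -324, "z": -48, "turn": -1.29, "hand": 0}, {"x": 396, "y": -324, "z": -48, "turn": -1.29, "hand": 0}])

```text
t: 14.87
position: [0.4944, 0.2535, 0.2463]
eef_rot: [-3.14, -0.0, 2.058]
contact_force: [0.2, 0.3, 0.1]
width: 0.0854
```

```bash
python3 w.py wd bean_plate bean_plate_grip empty_plate; cat > bp.py <<'E'
from h import *
import sys
f=dict(np.load(sys.argv[1])); P=cloud(f,f['M']); x,y,z=P[...,0],P[...,1],P[...,2]
v_=f['img'].max(-1)
near=(np.hypot(x-.59,y-.315)<.062)&(z>.006)&(z<.017)
q=P[near][:,:2].astype(np.float32); r=cv2.minAreaRect(q); print('plate',len(q),r,'z',np.median(P[near][:,2]))
c=np.array(r[0]); g=(np.hypot(x-.53,y-.27)<.06)&(z>.022)&(z<.055); G=P[g]
print('grip',len(G),G.mean(0),'zrange',np.percentile(G[:,2],[2,98]))
d=c-np.median(G[:,:2],0); print('dir grip->plate',np.rad2deg(np.arctan2(d[1],d[0])),np.linalg.norm(d))
print('grip rect',cv2.minAreaRect(G[:,:2].astype(np.float32)))
E
python3 bp.py wd.npz
```

```text
14.8667 [0.4944 0.2535 0.2463] [-3.1397 -0.0001  2.0575] cam [0.419  0.2139 0.3889] [ 0.286   0.1514 -0.9462]
  bean_plate 0.83 [271. 237.] [0.581  0.3245 0.0085]
  bean_plate_grip 0.8 [268. 237.] [0.5824 0.321  0.0094]
  empty_plate 0.77 [190. 128.] [0.5007 0.1696 0.0027]
  empty_plate 0.6 [ 18. 173.] [0.6412 0.0122 0.0253]
plate 2597 ((0.5810962319374084, 0.31933727860450745), (0.09362935274839401, 0.0799730122089386), 28.76435089111328) z 0.00969159830416566
grip 205 [0.5237 0.2869 0.0394] zrange [0.023  0.0469]
dir grip->plate 28.875292725780653 0.06765615369097272
grip rect ((0.5261085033416748, 0.2886311411857605), (0.026189049705863, 0.015529940836131573), 29.77130889892578)
```

View pics/wd.png

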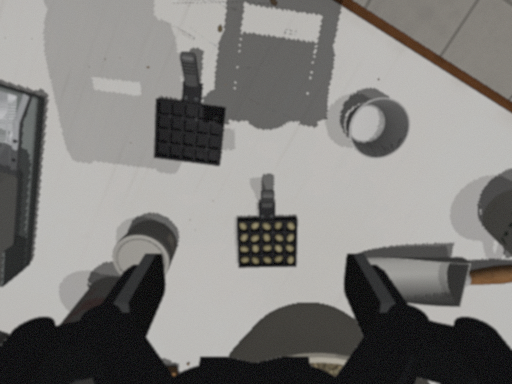

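Confirmed: the plate with beans is at (267,240) with its grip at (267,188), and the empty one is at (190,130). 9 pictures viewed. I'll grasp it now.

```bash
python3 go.py .5272 .2894 .0125 118.8
```

```text
t 15.07 pos [0.4949 0.2534 0.2473] yaw 117.82 shift [ 16.8  45.4 234.8] turn -0.0171 width 0.0855
```

servo_tool(steps=[{"x": 17, "y": 30, "z": 20, "turn": -0.017, "hand": 0.4}, {"x": 17, "y": 45, "z": 50, "turn": -0.017, "hand": 0.4}, {"x": 17, "y": 45, "z": 85, "turn": -0.017, "hand": 0.4}, {"x": 17, "y": 45, "z": 120, "turn": -0.017, "hand": 0.5}, {"x": 17, "y": 45, "z": 155, "turn": -0.017, "hand": 0.5}, {"x": 17, "y": 45, "z": 185, "turn": -0.017, "hand": 0.5}, {"x": 17, "y": 45, "z": 200, "turn": -0.017, "hand": 0.5}, {"x": 17, "y": 45, "z": 200, "turn": -0.017, "hand": 0.5}, {"x": 17, "y": 45, "z": 200, "turn": -0.017, "hand": 0.5}])

```text
t: 15.82
position: [0.5267, 0.29, 0.0472]
eef_rot: [-3.141, -0.0, 2.074]
contact_force: [0.1, 0.6, 1.7]
width: 0.0423
```

```bash
python3 go.py .5272 .2894 .0125 118.8; python3 - <<'E'
from h import *
s=sense(); f=grab_frame('wrist'); M=T_wc(f,s); P=cloud(f,M)
y_=np.array([np.cos(np.deg2rad(28.8)),np.sin(np.deg2rad(28.8))]); d=P[...,:2]-s['position'][:2]
u=d@y_; v=d@[-y_[1],y_[0]]; z=P[...,2]
g=(abs(v)<.013)&(abs(u)<.035)&(z>.02)&(z<.05)
print('grip rel tool: u',np.percentile(u[g],[1,50,99]),'v',np.percentile(v[g],[2,50,98]),'z',np.percentile(z[g],[2,98]),g.sum())
E
```

```text
t 15.82 pos [0.5267 0.29   0.0472] yaw 118.84 shift [-0.8  0.2 34.7] turn 0.0006 width 0.0423
grip rel tool: u [-0.0139 -0.009   0.0137] v [-0.0086 -0.0013  0.0063] z [0.0216 0.0467] 769
```

servo_tool(newtons=110, steps=[{"x": -1, "y": 1, "z": 15, "turn": 0, "hand": 0.5}, {"x": -1, "y": 1, "z": 28, "turn": 0, "hand": 0.5}, {"x": -1, "y": 1, "z": 34, "turn": 0, "hand": 0.5}, {"x": -1, "y": 1, "z": 34, "turn": 0, "hand": 0.5}, {"x": -1, "y": 1, "z": 34, "turn": 0, "hand": 0.8}, {"x": -1, "y": 1, "z": 34, "turn": 0, "hand": 0.9}, {"x": -1, "y": 1, "z": 34, "turn": 0, "hand": 1}, {"x": -1, "y": 1, "z": 34, "turn": 0, "hand": 1}, {"x": -1, "y": 1, "z": 34, "turn": 0, "hand": 1}, {"x": -1, "y": 1, "z": 34, "turn": 0, "hand": 1}, {"x": -1, "y": 1, "z": 33, "turn": 0, "hand": 1}, {"x": -1, "y": 1, "z": 31, "turn": 0, "hand": 1}, {"x": -1, "y": 1, "z": 27, "turn": 0, "hand": 1}, {"x": -1, "y": 1, "z": 22, "turn": 0, "hand": 1}, {"x": -1, "y": 1, "z": 16, "turn": 0, "hand": 1}, {"x": -1, "y": 1, "z": 9, "turn": 0, "hand": 1}, {"x": -1, "y": 1, "z": 1, "turn": 0, "hand": 1}, {"x": -1, "y": 1, "z": -8, "turn": 0, "hand": 1}, {"x": -1, "y": 1, "z": -17, "turn": 0, "hand": 1}, {"x": -1, "y": 1, "z": -24, "turn": 0, "hand": 1}])

```text
t: 17.53
position: [0.5281, 0.2903, 0.0727]
eef_rot: [3.141, 0.0, 2.075]
contact_force: [0.1, -0.2, -1.7]
width: 0.0142
```

```bash
python3 rg.py -190 0 .085; python3 - <<'E'
from h import *
s=sense(); print(s['width'],s['contact_force'])
for c in('scene','side'):
    f=grab_frame(c); M=T_wc(f); P=cloud(f,M); x,y,z=P[...,0],P[...,1],P[...,2]
    m=(np.hypot(x-.592,y-.325)<.05)&(z>.04)&(z<.12); q=P[m]; print(c,len(q))
    if len(q)>20: 
        A=np.c_[q[:,:2]-[.592,.325],np.ones(len(q))]; k=np.linalg.lstsq(A,q[:,2],rcond=None)[0]; print('z',k[2],'slopes',k[:2])
E
```

```text
t 17.53 pos [0.5281 0.2903 0.0727] yaw 118.89 shift [-301.1 -188.5  -12.4] turn 0.3105 width 0.0142
now reader X,Y -102.53730656407076 344.2595611687119
0.014211261373589848 [ 0.1244 -0.224  -1.6925]
scene 143
z 0.06515207579817082 slopes [0.0195 0.0115]
side 181
z 0.06712161019319088 slopes [0.0064 0.0507]
```

servo_tool(steps=[{"x": -2, "y": -5, "z": -4, "turn": 0, "hand": 1}, {"x": -7, "y": -15, "z": -9, "turn": 0.01, "hand": 1}, {"x": -15, "y": -28, "z": -15, "turn": 0.03, "hand": 1}, {"x": -25, "y": -43, "z": -22, "turn": 0.05, "hand": 1}, {"x": -37, "y": -59, "z": -29, "turn": 0.07, "hand": 1}, {"x": -51, "y": -75, "z": -35, "turn": 0.09, "hand": 1}, {"x": -66, "y": -90, "z": -39, "turn": 0.11, "hand": 1}, {"x": -82, "y": -103, "z": -40, "turn": 0.13, "hand": 1}, {"x": -99, "y": -115, "z": -40, "turn": 0.15, "hand": 1}, {"x": -117, "y": -126, "z": -40, "turn": 0.17, "hand": 1}, {"x": -136, "y": -136, "z": -40, "turn": 0.19, "hand": 1}, {"x": -156, "y": -145, "z": -40, "turn": 0.21, "hand": 1}, {"x": -176, "y": -153, "z": -40, "turn": 0.23, "hand": 1}, {"x": -197, "y": -161, "z": -40, "turn": 0.25, "hand": 1}, {"x": -218, "y": -168, "z": -40, "turn": 0.27, "hand": 1}, {"x": -239, "y": -174, "z": -40, "turn": 0.28, "hand": 1}, {"x": -258, "y": -179, "z": -40, "turn": 0.29, "hand": 1}, {"x": -275, "y": -183, "z": -40, "turn": 0.3, "hand": 1}, {"x": -289, "y": -186, "z": -40, "turn": 0.31, "hand": 1}, {"x": -296, "y": -187, "z": -40, "turn": 0.31, "hand": 1}])

```text
t: 19.3
position: [0.507, -0.061, 0.1113]
eef_rot: [-3.142, -0.0, 1.763]
contact_force: [-0.7, -0.1, -1.1]
width: 0.0141
```

servo_tool(steps=[{"x": -2, "y": 0, "z": 2, "turn": 0, "hand": 1}, {"x": -4, "y": 0, "z": 8, "turn": 0, "hand": 1}, {"x": -5, "y": 0, "z": 17, "turn": 0, "hand": 1}, {"x": -5, "y": 0, "z": 27, "turn": 0, "hand": 1}, {"x": -5, "y": 0, "z": 36, "turn": 0, "hand": 1}, {"x": -5, "y": 0, "z": 42, "turn": 0, "hand": 1}, {"x": -5, "y": 0, "z": 45, "turn": 0, "hand": 1}, {"x": -5, "y": 0, "z": 45, "turn": 0, "hand": 1}])

```text
t: 19.97
position: [0.5078, -0.0639, 0.0653]
eef_rot: [-3.14, -0.001, 1.765]
contact_force: [-0.2, -1.2, -1.9]
width: 0.0138
```

```bash
python3 rg.py -190 0 .034; cat > al.py <<'E'
from h import *
from rg import O,a
e=np.array([np.cos(a),np.sin(a)]); n=np.array([-e[1],e[0]])
for c in('scene','side'):
    f=grab_frame(c); M=T_wc(f); P=cloud(f,M); np.savez(f'al_{c}.npz',M=M,**f)
    d=P[...,:2]-O; u=d@e*1000; v=d@n*1000; z=P[...,2]
    m=(abs(v)<75)&(u>-175)&(u<-65)&(z>.04)&(z<.095)&(f['img'].max(-1)<110)
    # plate body
    q=P[m][:,:2].astype(np.float32); print(c,m.sum(),cv2.minAreaRect(q) if len(q) else '', 'z',np.median(P[m][:,2]))
    w=m&(abs(v)>15); print('  u',np.percentile(u[w],[2,98]),'v',np.percentile(v[m],[2,98]))
    k=m; A=np.c_[d[k],np.ones(k.sum())]; s=np.linalg.lstsq(A,z[k],rcond=None)[0]; print('  slopes along,across',s[:2]@e,s[:2]@n)
    h=(abs(z-.168)<.005)&(abs(u-20)<90)&(abs(v)<80); print('  head in this cam: v',np.percentile(v[h],[1,99]),'u',np.percentile(u[h],[1,99]))
    k=(z>.172)&(z<.2)&(abs(u+15)<30)&(abs(v)<30); print('  key u,v',np.percentile(u[k],[5,50,95]),np.percentile(v[k],[5,50,95]),np.percentile(z[k],[50,95]))
i=[cv2.resize(dict(np.load(f'al_{c}.npz'))['img'][r0:r0+110,c0:c0+130],(400,338),interpolation=cv2.INTER_CUBIC) for c,r0,c0 in(('scene',130,215),('side',150,215))]
cv2.imwrite('pics/al.png',np.hstack(i))
E
python3 al.py
```

```text
t 19.97 pos [ 0.5078 -0.0639  0.0653] yaw 101.15 shift [-0.6  0.7 31.3] turn 0.0008 width 0.0138
now reader X,Y -190.6394365205679 0.6192942293808748
scene 218 ((0.5884054899215698, -0.059615470468997955), (0.0990622341632843, 0.08198379725217819), 52.39399337768555) z 0.058497791216241324
  u [-151.4167  -81.8388] v [-43.6721  36.3414]
  slopes along,across 0.0009257898759857848 -0.007529949714203143
  head in this cam: v [-64.0629  55.8652] u [-47.6129  92.9359]
  key u,v [-38.9644 -18.4124   8.0472] [-25.0911  -7.9612  17.8803] [0.1812 0.1932]
side 344 ((0.5691991448402405, -0.054807886481285095), (0.09124506264925003, 0.08393213152885437), 11.67405891418457) z 0.05925867891222247
  u [-152.4735  -83.4715] v [-41.9743  36.9592]
  slopes along,across 0.0031018508240818424 0.040692525976518346
  head in this cam: v [-62.1035  52.5141] u [-48.4315  91.6882]
  key u,v [-33.3582 -19.3304   1.2236] [-21.3565 -10.6029   5.556 ] [0.1806 0.1898]
```

View pics/al.png

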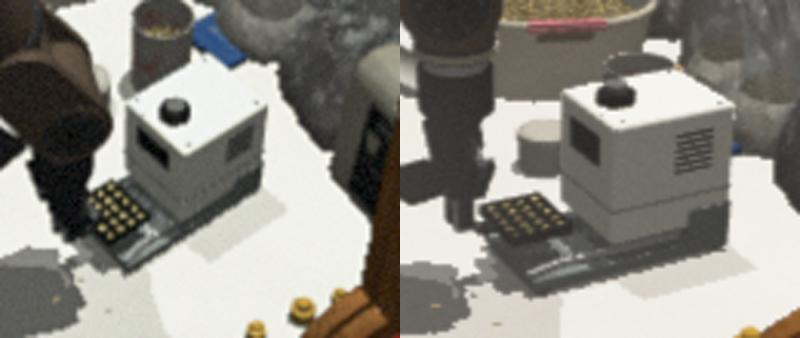

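Beans are all in their pockets and the plate is level above the bed mouth. 10 pictures viewed. I'll back off to the flare, lower, and slide in part way.

servo_tool(steps=[{"x": -1, "y": -5, "z": 0, "turn": 0, "hand": 1}, {"x": -1, "y": -14, "z": 3, "turn": 0, "hand": 1}, {"x": -1, "y": -24, "z": 9, "turn": 0, "hand": 1}, {"x": -1, "y": -30, "z": 16, "turn": 0, "hand": 1}, {"x": -1, "y": -32, "z": 22, "turn": 0, "hand": 1}, {"x": -1, "y": -32, "z": 27, "turn": 0, "hand": 1}, {"x": -1, "y": -32, "z": 30, "turn": 0, "hand": 1}, {"x": -1, "y": -32, "z": 30, "turn": 0, "hand": 1}])

```text
t: 20.73
position: [0.477, -0.0714, 0.0358]
eef_rot: [-3.141, -0.0, 1.765]
contact_force: [-0.0, -0.2, -1.7]
width: 0.014
```

servo_tool(steps=[{"x": 0, "y": 3, "z": 0, "turn": 0, "hand": 1}, {"x": 0, "y": 8, "z": 0, "turn": 0, "hand": 1}, {"x": 0, "y": 13, "z": 0, "turn": 0, "hand": 1}, {"x": 0, "y": 18, "z": 0, "turn": 0, "hand": 1}, {"x": 0, "y": 23, "z": 0, "turn": 0, "hand": 1}, {"x": 0, "y": 28, "z": 0, "turn": 0, "hand": 1}, {"x": 0, "y": 33, "z": 0, "turn": 0, "hand": 1}, {"x": 0, "y": 38, "z": 0, "turn": 0, "hand": 1}, {"x": 0, "y": 43, "z": 0, "turn": 0, "hand": 1}, {"x": 0, "y": 47, "z": 0, "turn": 0, "hand": 1}, {"x": 0, "y": 47, "z": 0, "turn": 0, "hand": 1}])

```text
t: 21.65
position: [0.5239, -0.0622, 0.0363]
eef_rot: [3.141, 0.0, 1.765]
contact_force: [-0.7, 1.2, -1.5]
width: 0.0134
```

```bash
python3 rg.py -193 0 .044; python3 al.py | grep -v key
```

```text
t 21.65 pos [ 0.5239 -0.0622  0.0363] yaw 101.14 shift [  0.8 -18.4  -7.7] turn 0.0007 width 0.0134
now reader X,Y -174.55694036976737 -0.8342985839470753
scene 12 ((0.5694975852966309, -0.07098934054374695), (0.08686495572328568, 0.01683919131755829), 23.252086639404297) z 0.08620525547576474
  u [-174.7122 -109.2664] v [-24.2018  -4.6359]
  slopes along,across -0.5582126721854266 0.7708782051367925
  head in this cam: v [-64.0502  55.4729] u [-47.6332  93.9348]
side 31 ((0.5299388766288757, -0.07755941152572632), (0.009025877341628075, 0.053459152579307556), 14.30307388305664) z 0.06466953618440374
  u [-174.5384 -166.3789] v [-42.4882   9.7209]
  slopes along,across 2.3541048337309567 -0.6604730279006107
  head in this cam: v [-62.1578  53.0322] u [-47.879   91.6664]
```

servo_tool(newtons=60, steps=[{"x": 0, "y": 0, "z": 1, "turn": 0, "hand": 1}, {"x": 0, "y": 0, "z": 2, "turn": 0, "hand": 1}, {"x": 0, "y": 0, "z": 2, "turn": 0, "hand": 1}, {"x": 0, "y": 0, "z": 2, "turn": 0, "hand": 0.6}, {"x": 0, "y": 0, "z": 2, "turn": 0, "hand": 0.6}, {"x": 0, "y": 0, "z": 2, "turn": 0, "hand": 0.6}, {"x": 0, "y": 0, "z": 2, "turn": 0, "hand": 0.6}, {"x": 0, "y": -8, "z": -2, "turn": 0, "hand": 0.6}, {"x": 0, "y": -17, "z": -6, "turn": 0, "hand": 0.6}, {"x": 0, "y": -17, "z": -6, "turn": 0, "hand": 0.6}, {"x": 0, "y": -17, "z": -6, "turn": 0, "hand": 0.6}])

```text
t: 22.67
position: [0.506, -0.0658, 0.0428]
eef_rot: [3.141, 0.0, 1.764]
contact_force: [0.1, 0.5, 0.0]
width: 0.0343
```

```bash
python3 gr.py; python3 - <<'E'
from h import *
from rg import O,a
e=np.array([np.cos(a),np.sin(a)]); n=np.array([-e[1],e[0]])
for c in('scene','side'):
    f=grab_frame(c); M=T_wc(f); P=cloud(f,M)
    d=P[...,:2]-O; u=d@e*1000; v=d@n*1000; z=P[...,2]
    m=(abs(v+4)<36)&(u>-132)&(u<-70)&(z>.024)&(z<.045); A=np.c_[d[m],np.ones(m.sum())]; s=np.linalg.lstsq(A,z[m],rcond=None)[0]
    print(c,m.sum(),'z',np.median(z[m]),'slopes',s[:2]@e,s[:2]@n)
E
```

```text
[0.0758 0.4514 0.0458] 0.03427833857722126
tool X Y -192.82422431214815 -0.8814080941283026
grip 767 [-191.6251 -191.0543 -187.9453 -180.5718] [0.059  0.0643 0.0668] [-8.0455 -0.6941  6.6484]
scene 153 z 0.029387452841508788 slopes -0.009192192918322808 -0.00462463149683375
side 202 z 0.028583235979696697 slopes 0.0034917982412477817 0.001572520353581449
```

servo_tool(newtons=60, steps=[{"x": 0, "y": -2, "z": 0, "turn": 0, "hand": 0.6}, {"x": 0, "y": -2, "z": 0, "turn": 0, "hand": 0.9}, {"x": 0, "y": -2, "z": 0, "turn": 0, "hand": 1}, {"x": 0, "y": -2, "z": 0, "turn": 0, "hand": 1}, {"x": 0, "y": -2, "z": 0, "turn": 0, "hand": 1}, {"x": 0, "y": -2, "z": 0, "turn": 0, "hand": 1}, {"x": 0, "y": 2, "z": 0, "turn": 0, "hand": 1}, {"x": 0, "y": 8, "z": 0, "turn": 0, "hand": 1}, {"x": 0, "y": 14, "z": 0, "turn": 0, "hand": 1}, {"x": 0, "y": 20, "z": 0, "turn": 0, "hand": 1}, {"x": 0, "y": 26, "z": 0, "turn": 0, "hand": 1}, {"x": 0, "y": 32, "z": 0, "turn": 0, "hand": 1}, {"x": 0, "y": 38, "z": 0, "turn": 0, "hand": 1}, {"x": 0, "y": 38, "z": 0, "turn": 0, "hand": 1}])

```text
t: 23.98
position: [0.5452, -0.0581, 0.0423]
eef_rot: [3.14, 0.001, 1.765]
contact_force: [0.9, 0.4, 0.1]
width: 0.0134
```

```bash
python3 rg.py -93 -.9 .0428; python3 - <<'E'
from h import *
print(sense()['contact_force'],sense()['torque'])
E
```

```text
t 23.98 pos [ 0.5452 -0.0581  0.0423] yaw 101.14 shift [-0.  59.8 -0.4] turn 0.0007 width 0.0134
now reader X,Y -152.78656852131394 -0.9094166514877732
[0.8947 0.4238 0.1158] [ 0.0916 -0.2006  0.0129]
```

servo_tool(steps=[{"x": 0, "y": 4, "z": 0, "turn": 0, "hand": 1}, {"x": 0, "y": 10, "z": 0, "turn": 0, "hand": 1}, {"x": 0, "y": 16, "z": 0, "turn": 0, "hand": 1}, {"x": 0, "y": 22, "z": 0, "turn": 0, "hand": 1}, {"x": 0, "y": 28, "z": 0, "turn": 0, "hand": 1}, {"x": 0, "y": 34, "z": 0, "turn": 0, "hand": 1}, {"x": 0, "y": 40, "z": 0, "turn": 0, "hand": 1}, {"x": 0, "y": 46, "z": 0, "turn": 0, "hand": 1}, {"x": 0, "y": 52, "z": 0, "turn": 0, "hand": 1}, {"x": 0, "y": 54, "z": 0, "turn": 0, "hand": 1}, {"x": 0, "y": 54, "z": 0, "turn": 0, "hand": 1}])

```text
t: 24.9
position: [0.5976, -0.0477, 0.0422]
eef_rot: [3.14, 0.0, 1.765]
contact_force: [1.1, 0.5, -1.1]
width: 0.0134
```

```bash
python3 gr.py; python3 rg.py -93 -.9 .0428
```

```text
[ 1.1195  0.5085 -1.1064] 0.013351411517129002
tool X Y -99.42445082326154 -0.7751230030897602
grip 1978 [-113.2429 -112.6514 -111.5822  -88.7348] [0.0465 0.0638 0.0742] [-13.5575  -0.5874  11.9959]
t 24.95 pos [ 0.5974 -0.0478  0.0422] yaw 101.13 shift [-0.1  6.6 -0.6] turn 0.0006 width 0.0135
now reader X,Y -99.6365165755359 -0.7975826142590583
```

servo_tool(steps=[{"x": 0, "y": 1, "z": 0, "turn": 0, "hand": 1}, {"x": 0, "y": 2, "z": 0, "turn": 0, "hand": 1}, {"x": 0, "y": 3, "z": 0, "turn": 0, "hand": 1}, {"x": 0, "y": 4, "z": 0, "turn": 0, "hand": 1}, {"x": 0, "y": 4, "z": 0, "turn": 0, "hand": 1}])

```text
t: 25.37
position: [0.6006, -0.0471, 0.0423]
eef_rot: [3.142, -0.0, 1.765]
contact_force: [-2.7, -0.7, 2.4]
width: 0.013
```

servo_tool(steps=[{"x": 0, "y": 1, "z": 0, "turn": 0, "hand": 1}, {"x": 0, "y": 1, "z": 0, "turn": 0, "hand": 1}, {"x": 0, "y": 1, "z": 0, "turn": 0, "hand": 1}])

```text
t: 25.62
position: [0.6016, -0.0469, 0.0423]
eef_rot: [3.141, -0.0, 1.765]
contact_force: [-4.3, -0.4, 3.6]
width: 0.013
```

servo_tool(steps=[{"x": 0, "y": 1, "z": 0, "turn": 0, "hand": 1}, {"x": 0, "y": 1, "z": 0, "turn": 0, "hand": 1}, {"x": 0, "y": 1, "z": 0, "turn": 0, "hand": 1}])

```text
t: 25.87
position: [0.6026, -0.0467, 0.0423]
eef_rot: [3.141, -0.0, 1.765]
contact_force: [-3.2, -1.3, 3.9]
width: 0.0134
```

```bash
python3 rg.py -93 -.9 .0428; python3 - <<'E'
from h import *
from rg import O,a
e=np.array([np.cos(a),np.sin(a)]); n=np.array([-e[1],e[0]])
s=sense(); f=grab_frame('wrist'); M=T_wc(f,s); P=cloud(f,M); d=P[...,:2]-O; u=d@e*1000; v=d@n*1000; z=P[...,2]
m=(abs(v+1)<6)&(u>-100)&(u<-50)&(z>.05)&(z<.072); print(m.sum(),np.percentile(u[m],[0,1,5,50,95]),np.percentile(z[m],[1,50,99]))
cv2.imwrite('pics/hm.png',cv2.resize(f['img'][200:384,130:390],None,fx=2,fy=2))
E
```

```text
t 25.87 pos [ 0.6026 -0.0467  0.0423] yaw 101.13 shift [-0.2  1.3 -0.5] turn 0.0005 width 0.0134
now reader X,Y -94.2916233563033 -0.7175792425919043
761 [-91.3706 -91.1338 -90.6354 -86.9183 -50.1168] [0.0505 0.0639 0.0671]
```

servo_tool(steps=[{"x": 0, "y": 1, "z": 0, "turn": 0, "hand": 1}, {"x": 0, "y": 1.5, "z": 0, "turn": 0, "hand": 1}, {"x": 0, "y": 1.5, "z": 0, "turn": 0, "hand": 1}, {"x": 0, "y": 1.5, "z": 0, "turn": 0, "hand": 1}])

```text
t: 26.25
position: [0.6041, -0.0464, 0.0423]
eef_rot: [3.141, -0.0, 1.765]
contact_force: [-3.1, -0.2, 3.5]
width: 0.0133
```

```bash
cat > hm.py <<'E'
from h import *
from rg import O,a
e=np.array([np.cos(a),np.sin(a)]); n=np.array([-e[1],e[0]])
s=sense(); p=s['position'][:2]-O; print('tool',1000*p@e,s['contact_force'],s['width'],s['t'])
f=grab_frame('wrist'); M=T_wc(f,s); P=cloud(f,M); d=P[...,:2]-O; u=d@e*1000; v=d@n*1000; z=P[...,2]
m=(abs(v+1)<6)&(u>-100)&(u<-50)&(z>.05)&(z<.072); print(m.sum(),np.percentile(u[m],[0,1,5,50,95]),np.percentile(z[m],[1,50,99]))
E
python3 hm.py
```

```text
tool -92.7523727687163 [-3.0927 -0.1607  3.4945] 0.013274915467258164 26.25
776 [-90.1547 -89.4981 -89.0755 -85.4229 -50.1203] [0.0507 0.064  0.067 ]
```

servo_tool(steps=[{"x": 0, "y": 0.5, "z": 0, "turn": 0, "hand": 1}, {"x": 0, "y": 1, "z": 0, "turn": 0, "hand": 1}, {"x": 0, "y": 1, "z": 0, "turn": 0, "hand": 1}, {"x": 0, "y": 1, "z": 0, "turn": 0, "hand": 1}])

```text
t: 26.63
position: [0.605, -0.0462, 0.0423]
eef_rot: [3.141, -0.0, 1.765]
contact_force: [-3.4, -0.2, 3.1]
width: 0.0128
```

```bash
python3 hm.py
```

```text
tool -91.8279018966317 [-3.4354 -0.195   3.0882] 0.012820476111441983 26.6333
790 [-89.2262 -88.6946 -88.1731 -84.3211 -50.1006] [0.0504 0.064  0.0671]
```

servo_tool(steps=[{"x": 0, "y": 0.5, "z": 0, "turn": 0, "hand": 1}, {"x": 0, "y": 1, "z": 0, "turn": 0, "hand": 1}, {"x": 0, "y": 1, "z": 0, "turn": 0, "hand": 1}, {"x": 0, "y": 1, "z": 0, "turn": 0, "hand": 1}])

```text
t: 27.02
position: [0.6061, -0.046, 0.0423]
eef_rot: [3.141, -0.0, 1.765]
contact_force: [-4.1, -1.0, 4.3]
width: 0.0129
```

```bash
python3 hm.py
```

```text
tool -90.78802261225374 [-4.0941 -0.9665  4.3437] 0.012914600484161794 27.0167
780 [-88.066  -87.5859 -87.0886 -83.3399 -50.1093] [0.051  0.0641 0.0673]
```

servo_tool(steps=[{"x": 0, "y": 0.5, "z": 0, "turn": 0, "hand": 1}, {"x": 0, "y": 1, "z": 0, "turn": 0, "hand": 1}, {"x": 0, "y": 1, "z": 0, "turn": 0, "hand": 1}, {"x": 0, "y": 1, "z": 0, "turn": 0, "hand": 1}])

```text
t: 27.4
position: [0.6063, -0.0459, 0.0423]
eef_rot: [-3.14, -0.0, 1.765]
contact_force: [-8.0, -3.1, 6.5]
width: 0.0133
```

```bash
python3 hm.py
```

```text
tool -90.53501835016813 [-7.9976 -3.0663  6.5135] 0.013290443916772397 27.4
803 [-87.5846 -87.3617 -86.8804 -82.8951 -50.0931] [0.0513 0.0642 0.0678]
```

The force stepped up (8 N) with no further travel, so this is the stop. I'll ease off, release and retreat.

servo_tool(newtons=40, steps=[{"x": 0, "y": -0.7, "z": 0, "turn": 0, "hand": 1}, {"x": 0, "y": -0.7, "z": 0, "turn": 0, "hand": 0.7}, {"x": 0, "y": -0.7, "z": 0, "turn": 0, "hand": 0.6}, {"x": 0, "y": -0.7, "z": 0, "turn": 0, "hand": 0.6}, {"x": 0, "y": -0.7, "z": 0, "turn": 0, "hand": 0.6}, {"x": 0, "y": -5, "z": 0, "turn": 0, "hand": 0.6}, {"x": 0, "y": -15, "z": -2, "turn": 0, "hand": 0.6}, {"x": 0, "y": -30, "z": -10, "turn": 0, "hand": 0.6}, {"x": 0, "y": -50, "z": -30, "turn": 0, "hand": 0.6}, {"x": 0, "y": -75, "z": -60, "turn": 0, "hand": 0.6}, {"x": 0, "y": -80, "z": -100, "turn": 0, "hand": 0.6}, {"x": 0, "y": -80, "z": -140, "turn": 0, "hand": 0.8}, {"x": 0, "y": -80, "z": -180, "turn": 0, "hand": 1}, {"x": 0, "y": -80, "z": -208, "turn": 0, "hand": 1}, {"x": 0, "y": -80, "z": -208, "turn": 0, "hand": 1}])

```text
t: 28.7
position: [0.5293, -0.0617, 0.256]
eef_rot: [3.133, 0.004, 1.765]
contact_force: [-0.7, 0.0, -0.7]
width: -0.0001
```

```bash
cat > k.py <<'E'
from h import *
from rg import O,a
e=np.array([np.cos(a),np.sin(a)]); n=np.array([-e[1],e[0]])
s=sense(); print(s['t'],s['position'],s['contact_force'],s['width'])
for c in ('wrist','scene','side'):
    s=sense(); f=grab_frame(c); M=T_wc(f,s); P=cloud(f,M); d=P[...,:2]-O; u=d@e*1000; v=d@n*1000; z=P[...,2]
    cv2.imwrite(f'pics/k_{c}.png',f['img']); np.savez(f'k_{c}.npz',M=M,**f)
    m=(abs(v+2)<14)&(u>-98)&(u<-52)&(z>.038)&(z<.072)
    if m.any(): print(c,'grip',m.sum(),'u',np.percentile(u[m],[0,2,50]),'v',np.percentile(v[m],[5,50,95]),'z',np.percentile(z[m],[2,98]))
    k=(z>.174)&(z<.2)&(abs(u+15)<28)&(abs(v)<28)
    if k.any(): print('  key',k.sum(),'u',np.percentile(u[k],[2,50,98]),'v',np.percentile(v[k],[2,50,98]),'z',np.percentile(z[k],[50,90]))
    for o in find_in('read_key',c)[:1]: 
        q=px2w(f,M,*o['xy']); w=q[:2]-O; print('  find key',round(o['conf'],2),np.round(o['xy']),q,'uv',w@e*1000,w@n*1000)
E
python3 k.py
```

```text
28.7 [ 0.5293 -0.0617  0.256 ] [-0.7392  0.0012 -0.6598] -0.00010168714579906064
wrist grip 108 u [-87.359  -87.2465 -83.7099] v [-7.1504 -0.0604  7.0161] z [0.0598 0.0668]
  key 273 u [-36.1994 -29.2896 -25.6693] v [-7.2819 -1.14    4.1208] z [0.1819 0.188 ]
scene grip 19 u [-82.5742 -82.4716 -76.558 ] v [-10.4341  -8.0564   0.3017] z [0.0419 0.0686]
  key 83 u [-32.9106 -17.4677   5.1448] v [-24.0899  -6.8298  16.9082] z [0.1824 0.1917]
side grip 36 u [-85.6398 -85.2263 -75.6324] v [-11.1639  -7.938    2.365 ] z [0.0388 0.0648]
  key 85 u [-33.6589 -19.4882   1.4923] v [-21.3588 -10.7307  11.6606] z [0.181  0.1888]
  find key 0.34 [295. 197.] [ 0.6956 -0.0907  0.1427] uv -11.505051271636635 -61.809314007821015
```

```bash
python3 rg.py -15 -.5 .215;python3 - <<'E'
import cv2,numpy as np
i=[cv2.resize(cv2.imread(f'pics/k_{c}.png')[r:r+r1,q:q+q1],(400,300),interpolation=cv2.INTER_CUBIC) for c,r,q,r1,q1 in(('wrist',160,170,135,180),('side',150,215,98,130))]
cv2.imwrite('pics/k.png',np.hstack(i))
E
```

```text
t 29.0 pos [ 0.5278 -0.0612  0.2489] yaw 101.13 shift [ -0.  155.5  33.6] turn 0.0005 width 0.0
now reader X,Y -170.47472153036057 -0.5713371117332527
```

View pics/k.png

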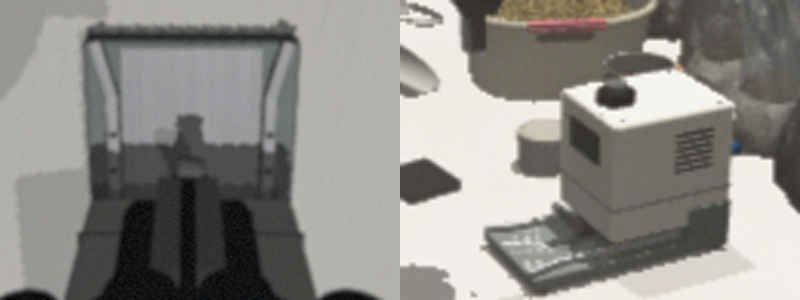

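The plate is under the head with only its grip showing (wrist panel 190,130), centred between the rails. 11 pictures viewed. Next is the key.

servo_tool(steps=[{"x": 0, "y": 20, "z": 0, "turn": 0, "hand": 1}, {"x": 0, "y": 50, "z": 0, "turn": 0, "hand": 1}, {"x": 0, "y": 80, "z": 0, "turn": 0, "hand": 1}, {"x": 0, "y": 110, "z": 0, "turn": 0, "hand": 1}, {"x": 0, "y": 135, "z": 5, "turn": 0, "hand": 1}, {"x": 0, "y": 150, "z": 15, "turn": 0, "hand": 1}, {"x": 0, "y": 155, "z": 25, "turn": 0, "hand": 1}, {"x": 0, "y": 155, "z": 34, "turn": 0, "hand": 1}, {"x": 0, "y": 155, "z": 40, "turn": 0, "hand": 1}, {"x": 0, "y": 155, "z": 44, "turn": 0, "hand": 1}, {"x": 0, "y": 155, "z": 48, "turn": 0, "hand": 1}, {"x": 0, "y": 155, "z": 50, "turn": 0, "hand": 1}, {"x": 0, "y": 155, "z": 52, "turn": 0, "hand": 1}, {"x": 0, "y": 155, "z": 52, "turn": 0, "hand": 1}])

```text
t: 30.17
position: [0.6803, -0.0315, 0.1984]
eef_rot: [3.141, -0.0, 1.765]
contact_force: [0.1, -0.4, 0.4]
width: 0.0001
```

servo_tool(steps=[{"x": 0, "y": 0, "z": 2, "turn": 0, "hand": 1}, {"x": 0, "y": 0, "z": 4, "turn": 0, "hand": 1}, {"x": 0, "y": 0, "z": 6, "turn": 0, "hand": 1}, {"x": 0, "y": 0, "z": 8, "turn": 0, "hand": 1}, {"x": 0, "y": 0, "z": 9, "turn": 0, "hand": 1}, {"x": 0, "y": 0, "z": 9, "turn": 0, "hand": 1}])

```text
t: 30.67
position: [0.6806, -0.0314, 0.1893]
eef_rot: [3.141, -0.0, 1.765]
contact_force: [-0.5, 0.2, 2.9]
width: 0.0001
```

servo_tool(steps=[{"x": 0, "y": 0, "z": 1, "turn": 0, "hand": 1}, {"x": 0, "y": 0, "z": 2, "turn": 0, "hand": 1}, {"x": 0, "y": 0, "z": 2, "turn": 0, "hand": 1}])

```text
t: 30.92
position: [0.6805, -0.0313, 0.1873]
eef_rot: [3.141, -0.0, 1.765]
contact_force: [-1.7, 0.7, 3.2]
width: 0.0003
```

servo_tool(steps=[{"x": 0, "y": 0, "z": 1, "turn": 0, "hand": 1}, {"x": 0, "y": 0, "z": 2, "turn": 0, "hand": 1}, {"x": 0, "y": 0, "z": 2, "turn": 0, "hand": 1}])

```text
t: 31.17
position: [0.6806, -0.0314, 0.186]
eef_rot: [3.141, 0.0, 1.765]
contact_force: [-3.0, 0.3, 7.9]
width: -0.0
```

servo_tool(steps=[{"x": 0, "y": 0, "z": 0.7, "turn": 0, "hand": 1}, {"x": 0, "y": 0, "z": 0.7, "turn": 0, "hand": 1}, {"x": 0, "y": 0, "z": 0.7, "turn": 0, "hand": 1}])

```text
t: 31.42
position: [0.6806, -0.0314, 0.186]
eef_rot: [3.14, 0.0, 1.765]
contact_force: [-4.4, -0.2, 12.5]
width: 0.0002
```

servo_tool(steps=[{"x": 0, "y": 0, "z": -5, "turn": 0, "hand": 1}, {"x": 0, "y": 0, "z": -15, "turn": 0, "hand": 1}, {"x": 0, "y": 0, "z": -40, "turn": 0, "hand": 1}, {"x": 0, "y": -25, "z": -65, "turn": 0, "hand": 1}, {"x": 0, "y": -60, "z": -80, "turn": 0, "hand": 1}, {"x": 0, "y": -95, "z": -80, "turn": 0, "hand": 1}, {"x": 0, "y": -130, "z": -80, "turn": 0, "hand": 1}, {"x": 0, "y": -160, "z": -80, "turn": 0, "hand": 1}, {"x": 0, "y": -180, "z": -80, "turn": 0, "hand": 1}, {"x": 0, "y": -180, "z": -80, "turn": 0, "hand": 1}, {"x": 0, "y": -180, "z": -80, "turn": 0, "hand": 1}])

```text
t: 32.33
position: [0.5037, -0.0663, 0.2654]
eef_rot: [3.14, 0.0, 1.764]
contact_force: [0.1, -0.9, -0.0]
width: 0.0001
```

```bash
python3 k.py; python3 chk.py; python3 - <<'E'
import cv2,numpy as np
i=[cv2.resize(cv2.imread(f'pics/k_{c}.png')[r:r+r1,q:q+q1],(400,400),interpolation=cv2.INTER_CUBIC) for c,r,q,r1,q1 in(('wrist',110,170,180,180),('side',150,190,170,170))]
cv2.imwrite('pics/fin.png',np.hstack(i))
E
```

```text
32.3333 [ 0.5037 -0.0663  0.2654] [ 0.0989 -0.9312 -0.0473] 9.268534443005636e-05
  key 94 u [-36.6404 -35.3153 -33.0971] v [-7.2577 -0.6026  5.0689] z [0.178  0.1806]
scene grip 19 u [-87.4483 -86.3903 -71.4569] v [-12.7315  -5.3124   0.1353] z [0.0407 0.0697]
  key 82 u [-36.0941 -17.8074   5.5299] v [-23.5619  -8.1626  13.9472] z [0.1837 0.1911]
  find key 0.52 [272. 296.] [ 0.4583 -0.4383  0.0019] uv -311.2791339023773 -357.2618474301964
side grip 36 u [-85.6009 -84.9823 -76.3474] v [-11.6785  -7.4021   1.7508] z [0.0396 0.0655]
  key 81 u [-33.5678 -17.9687   3.0298] v [-22.3852  -9.2455  10.0688] z [0.1813 0.1891]
  find key 0.5 [263. 292.] [ 0.5196 -0.3568  0.0152] uv -235.42707669233914 -289.0485861311637
scene z 0.015525446398300858 slopes 0.006692159242332773 -0.006633902484589294 u [-0.0398  0.0365] v [-0.0517  0.0467]
   tile z 0.015723975589675643
side z 0.015045735866634956 slopes 0.0006738289732563036 -0.0007086678805925835 u [-0.0347  0.0357] v [-0.0508  0.0465]
   tile z 0.015242643293849223
wrist z 0.016026750182681244 slopes 0.003864265142163053 -0.0023865248266930917 u [-0.0477  0.0363] v [-0.0457  0.0439]
   tile z 0.01613529876158329
```

View pics/fin.png

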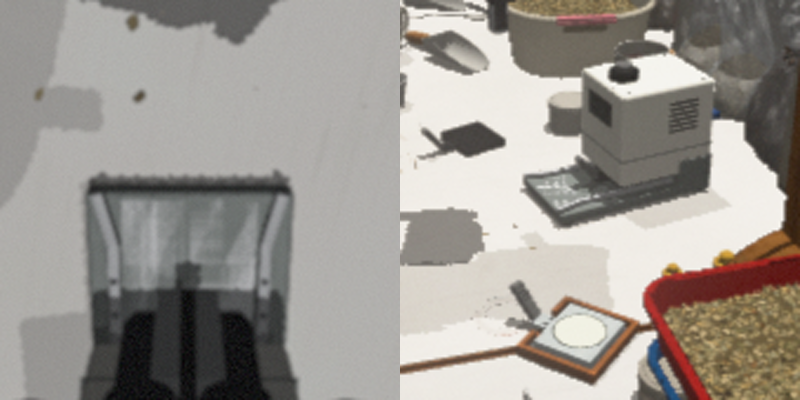

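The calibration plate sits flat in its case, the bean plate is home with only its grip out, and the arm is clear. Handing in.

```bash
python3 -c "
from cell import hand_in; print(hand_in())"
```

```text
the job is handed in; nothing more can be done
None
```

The job is done and handed in at about 32.5 s of the 67 s. No verdict came back, so what follows rests on my own checks.

**What I did**
- **Calibration plate:** I drew it out by the tip of its grip, gripped it again at the middle and laid it in the case.
- **Bean plate:** I carried it level, set it down between the rails and slid it in until the force rose to about 8 N with almost no further travel.
- **Read key:** I pressed it until it went no further, reading 12.5 N at the tool against the 4 N it needs, then backed the arm clear.

**Last checks**
- **Calibration plate:** it lies flat with its top at 15–16 mm (16 expected) and slopes under 0.01 rad.
- **Bean plate:** the tip of its grip stands about 1.7 mm further in than the calibration plate's did at its start. That is within the 4 mm tolerance. It is centred between the rails to about 1 mm.
- **Key:** it is back up, with its top at about 0.19 m.
- **Arm:** it was clear of everything, with no contact force.

**Unsure or in disagreement**
- The servo could not lean the tool, so I kept it vertical and held only the tip of the grip near the head. My first try at closing on the tip missed, with about 6 N on the tool and no harm seen.
- Part of the final 8 N may have been the gripper's body touching the head rather than the stop; it stayed well under the 20 N limit.
- I last saw the beans, all in their pockets, just before the plate went under the head; they cannot be seen there now.
- The networks' finds for the key were wrong, so I used the depth pictures instead.

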